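# Hang the lamp-test plate on its cleat

## Robot

A 6-joint arm with a two-finger parallel gripper is mounted at the origin on the work surface. World frame = base frame: x ahead of the robot, y to its left, z up, the work surface at z = 0. Lengths are in mm, angles in rad, forces in N, time in s.
With the tool pointing down it reaches from about 350 to 875 mm from the base axis. Payload 4.2 kg.
Tool frame: the origin (TCP) lies at the very end of the fingers, on their centre line; the grasp point (between the pads) lies 19 mm behind it; z points along the fingers, y is the direction in which the jaws open and shut (so a half turn about z gives the same grasp; the last joint's range is limited). The gripper opens to 85 mm and grips with 20 to 120 N. Pads are 22 mm wide; open, the fingers measure 114 mm over their backs; the gripper's body (76 mm by 85 mm) begins 54 mm behind the grasp point. The pads swing forward as they close: fully open they stand 13 mm farther back than shut.
Start: joints at [-0.914, 0.385, 0.008, 0, -1.194, -0.259], TCP at [242.132, -576.169, 208.612] pointing down, gripper open.
Joint ranges: [-3.14, 3.14], [-1.21, 2.06], [-1.07, 1.41], [-3.16, 2.05], [-2.99, -0.16], [-3.1, 3.1]. Speed limits (rad/s): [2.79, 2.79, 3.14, 3.14, 3.14, 3.14].

## Interface

Orientations are given as a unit quaternion [x, y, z, w].
In Python, from bench import arm gives the robot as it stands.
- The arm moves only by the tool apply_moves, never from a script. Its argument "plan" is one flat list of numbers, 5 for each row, row after row: the gripper's target within -1 to 1 (shut at 1, half-way at 0, fully open at -1), then the shift along the world's x, y, z in m, then the turn about the world's z in degrees. A call has 1 to 8 rows; each row is the pose to reach, as a shift and turn from the pose commanded when the call began; what a row does not reach only later rows make up. A row lasts 1/12 s, in which the tool goes at most 41.7 mm and 7.16 degrees, less where a joint would pass 70% of its speed; a pose out of reach is approached as far as the arm can. A call with a gripper value outside its range is refused whole. The fingers move at their own pace and stop on an object; the grip force is fixed at half the most. Time passes only in rows, so rows that repeat a pose let the fingers close. It gives the time, the measured TCP pose, the force and the opening at its end, in the units of the state.
- arm.read_state(): the state, without advancing time (a new reading comes with each control period).
- arm.get_image(name): name is "side" or "top"; returns a dict with "color" (480x640x3 uint8, red, green, blue), "range_z" (480x640 float32, mm along the optical axis (not along the pixel's ray), 0 where there is no reading), "camera_matrix" (3x3 intrinsics, pixels), "camera_from_world" (4x4, takes a point from world to camera coordinates). Camera axes: x right, y down, z forward; pixel columns grow to the right and rows downward; lengths in mm; the calibration is good to about 2 mm. A picture is of the moment at which its call begins.
- arm.job_done(): hands the job in, once; it reports no verdict.
The state is a dict: "clock": time; "joints": joint angles; "joint_vel": joint speeds; "joint_efforts": joint torques, N m; "position": TCP position; "ee_rot": TCP orientation; "contact_force": force on the tool from outside, world axes, zero at the start; "wrist_torque": the same for the moment, N m; "gripper_width": finger opening in mm.
Only numpy, scipy, OpenCV 4.12 (cv2) and the standard library are available. Lean on these libraries where they do the work, as an engineer would, in place of code of your own. Each camera call takes 0.05 s, during which the arm holds its last target.

## Task

Lay the white lamp-test plate, front up and bottom edge on the ledge, on the sloping plywood rest and let go of it there, so that you can change your grip (from the blue handle to the top edge, say). Then hang it centred on the orange cleat of the grey board, front outwards: with its top tilted in towards the board and its foot held out, lower its rear strip behind the cleat, then swing the foot in and let it drop fully home, upright and still. Leave the lamps and other things on the bench where they are.

Things in the scene. Friction and masses are not known exactly. Their poses are not given: they have to be found in the camera images.
- plate: Lamp-test plate, white board 160 wide (y) x 140 tall (x) x 8 mm, 0.34 to 0.61 kg; x points to its top edge, z out of its front. Starts on its back. Origin: behind the board's middle in the plane of its 4 foot ends (on the bench at first). Rear face z=30, front z=38, edges x=+/-70, y=+/-80 mm. Feet 16 mm wide at x=+/-62, y=+/-60. Front: 2 sockets 18 mm high at x=30, y=+/-60; yellow stripe at the bottom.
- plate_handle (a point): Middle of the grip bar of the blue handle on the plate's front (plate axes), at plate x=0, y=0, z=75 mm. The bar runs along plate y for 84 mm, is 14 mm wide along x and 16 mm deep along z (67 to 83 mm); posts 10 mm thick at y=+/-37 mm; 29 mm free between bar and board.
- plate_top (a point): Middle of the plate's top edge (plate axes), at plate x=70, y=0, z=34 mm. The board is 8 mm thick here and both faces are free for 45 mm down from the edge, between y=-45 and +45 mm.
- strip_edge (a point): Middle of the free edge of the aluminium strip on the plate's rear (plate axes), at plate x=-6, z=1.5 mm. The strip, 4 mm thick and 80 mm wide (y=+/-40), leaves the rear face at x=22 mm and runs at 45 degrees backwards and towards the bottom edge.
- stand: Fixed low grey board with the cleat, 200 wide, 160 mm tall. Origin on the bench below the middle of its front face; z up, x into the board (front looks to -x), y along the width. Face at x=0, but at x=4 mm above 102 mm height. Its foot, 10 mm high, reaches 20 mm in front, 120 mm behind. When the plate hangs home its origin is at x=0, z=125 mm here, plate x up, plate z along stand -x, lower feet against the board.
- cleat_edge (a point): Middle of the upper edge of the orange cleat (stand axes), at stand x=-25, z=139 mm. The cleat, 150 mm wide and 5 mm thick, rises at 45 degrees up and away from the board; the gap behind this edge, into which the strip goes, is 29 mm wide at the top and narrows to nothing 29 mm lower.
- rest: Fixed plywood rest, 186 mm wide (y). Origin on the bench, z up. Two runners (50 mm wide, centres y=+/-68 mm, 150 mm long, open between) slope at 45 degrees, rising towards +x; along their low (-x) end stands a ledge 36 mm high, square to the slope.
- rest_seat (a point): Point in the rest's slope plane 70 mm up from the ledge, midway between the runners (rest axes, level), at rest x=-5.5, z=81.5 mm. With the plate laid on the rest, feet on the runners and bottom edge on the ledge, the plate's origin is here, plate x points up the slope, plate z up and towards rest -x.
- tape: bystander: yellow ring of tape, 90 mm across, 40 mm high; origin under its centre.
- driver: bystander: screwdriver lying on the bench, 170 mm, black handle; origin about its middle, x along it.
- ballast: bystander: black driver box 85 x 45 x 28 mm; origin under its centre.
- cup: bystander: white cup, 72 mm across, 85 mm high; origin under its centre.
- lamp_a: bystander: white lamp with an oval base 122 x 72 x 14 mm and a thin bent neck, 200 mm tall; origin under the base's centre, neck at x = +40 mm at the base, head bent back over x = -30 to +15 mm.
- lamp_b: bystander: white lamp with an oval base 122 x 72 x 14 mm and a thin bent neck, 220 mm tall; origin under the base's centre, neck at x = +40 mm at the base, head bent back over x = -30 to +15 mm.
- lamp_c: bystander: white lamp with an oval base 122 x 72 x 14 mm and a thin bent neck, 160 mm tall; origin under the base's centre, neck at x = +40 mm at the base, head bent back over x = -30 to +15 mm.
Not all that is in view belongs to the job. Of the things like the rest, leave any that is purple; of the rest the larger one is meant.

How it is judged:
By the outcome, as a careful person would: the job done as asked, in the order asked, and still so for the second after the job is handed in, with the robot touching nothing.
It also fails if it takes over 67 s, if anything falls off the work surface, if the arm or the gripper's body presses on something with over 40 N, if the wrist force passes 120 N, or if a joint passes its speed limit or range.

## Working session

There is one attempt and no reset: what is moved stays moved. The work goes in short steps, Python scripts to look and compute and a tool call to move; the robot and the scene stay as the last step left them, time stands still between calls to the robot, and variables do not carry over. Pictures are saved under pics/ and viewed, and the job is handed in when it is done.

Besides the shell and the picture viewer there is one more tool, called after "Call:" as a command line: name --argument value ..., lists and objects as JSON in quotes. apply_moves: Moves the arm, as the interface text tells. Its arguments: {"type":"object","properties":{"plan":{"type":"array","items":{"type":"number"}}},"required":["plan"]}

```bash
ls; mkdir -p pics
cat > h.py <<'E'
import numpy as np,cv2,json
from bench import arm
def grab(n,tag):
    im=arm.get_image(n); np.savez(f'{tag}.npz',**im)
    cv2.imwrite(f'pics/{tag}.png',im['color'][...,::-1]); return im
def load(tag): return dict(np.load(f'{tag}.npz'))
def world(im,u,v,r=1):
    d=im['range_z'][max(0,v-r):v+r+1,max(0,u-r):u+r+1]; d=d[d>0]
    if len(d)==0:return None
    z=np.median(d);K=im['camera_matrix']
    c=np.array([(u-K[0,2])/K[0,0]*z,(v-K[1,2])/K[1,1]*z,z,1]); return (np.linalg.inv(im['camera_from_world'])@c)[:3]
def cloud(im):
    K=im['camera_matrix'];z=im['range_z'].astype(float);v,u=np.mgrid[:480,:640]
    c=np.stack([(u-K[0,2])/K[0,0]*z,(v-K[1,2])/K[1,1]*z,z,np.ones_like(z)],-1)
    p=(c@np.linalg.inv(im['camera_from_world']).T)[...,:3]; p[z==0]=np.nan; return p
def proj(im,p):
    c=im['camera_from_world']@np.append(p,1);q=im['camera_matrix']@c[:3];return q[:2]/q[2]
def crop(im,u0,v0,u1,v1,name,s=4):
    cv2.imwrite(f'pics/{name}.png',cv2.resize(im['color'][v0:v1,u0:u1,::-1],None,fx=s,fy=s,interpolation=cv2.INTER_CUBIC))
E
python3 - <<'E'
from h import *
s=arm.read_state();print(s)
for n in('top','side'):
    im=grab(n,n+'0');print(im['camera_matrix'],im['camera_from_world'].round(3))
E
```

```text
pics
{'clock': 0.0, 'joints': array([-9.14410334e-01,  3.85560146e-01,  6.57107686e-03, -4.71426554e-04,
       -1.19399054e+00, -2.58578085e-01]), 'joint_vel': array([-0.0006447 , -0.00140122, -0.00171622, -0.00029428, -0.00062552,
       -0.00172841]), 'joint_efforts': array([-1.20815159e-03, -3.92283833e+01,  1.88406193e+01,  4.18636009e+00,
       -4.63723336e-03, -9.04459867e-07]), 'position': array([ 241.86149863, -575.59755707,  207.50214041]), 'ee_rot': array([-1.97509635e-01,  9.80300313e-01,  1.07615206e-03, -2.85614660e-04]), 'contact_force': array([ 0.13572508, -0.49483551,  0.17915915]), 'wrist_torque': array([ 0.03370172, -0.04844222, -0.01701019]), 'gripper_width': 85.39328908314195}
[[503.22442897   0.         321.48566385]
 [  0.         503.22442897 240.08693607]
 [  0.           0.           1.        ]] [[ 1.400000e-02 -1.000000e+00 -5.000000e-03 -3.317700e+01]
 [-9.990000e-01 -1.400000e-02 -3.500000e-02  5.066190e+02]
 [ 3.500000e-02  6.000000e-03 -9.990000e-01  1.185703e+03]
 [ 0.000000e+00  0.000000e+00  0.000000e+00  1.000000e+00]]
[[473.73038656   0.         313.23151609]
 [  0.         473.73038656 234.61714448]
 [  0.           0.           1.        ]] [[-8.01000e-01 -5.99000e-01  1.70000e-02  3.77940e+02]
 [-4.57000e-01  5.92000e-01 -6.64000e-01  3.06909e+02]
 [ 3.87000e-01 -5.40000e-01 -7.48000e-01  8.42008e+02]
 [ 0.00000e+00  0.00000e+00  0.00000e+00  1.00000e+00]]
```

View pics/top0.png

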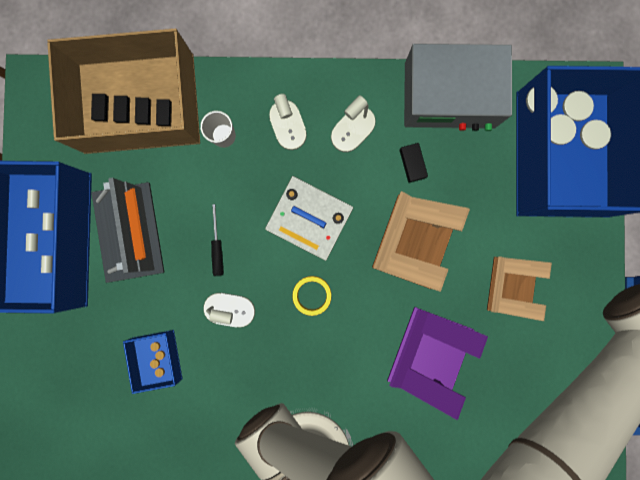

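View pics/side0.png

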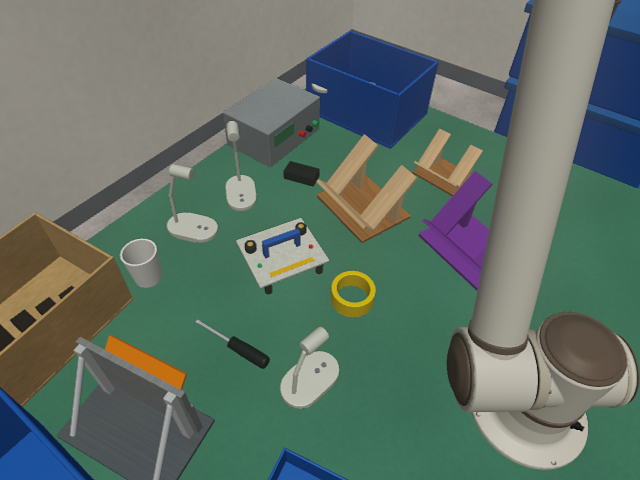

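Run:
```python
from h import *
im=load('top0')
crop(im,250,165,370,270,'c_plate',6);crop(im,360,180,480,300,'c_rest',5);crop(im,85,165,175,290,'c_stand',5)
p=cloud(im)
for n,(u,v) in dict(ledgeTL=(402,196),ledgeBL=(377,266),a=(410,230),r1=(440,208),r1e=(466,212),r2=(410,275),r2e=(442,287),bench=(350,330),bar=(310,217),cleat=(135,223)).items(): print(n,world(im,u,v).round(1))
```

```text
ledgeTL [ 608.8 -209.2   54.9]
ledgeBL [ 448.1 -153.6   55.3]
a [ 533.9 -235.8    9.2]
r1 [ 578.5 -287.3   93.5]
r1e [ 566.3 -332.4  136.9]
r2 [ 429.6 -224.1   83. ]
r2e [ 399.9 -313.2    5.7]
bench [294.4 -96.9  -1.1]
bar [ 5.556e+02 -2.000e-01  8.300e+01]
cleat [533.8 372.6 130.1]
```

View pics/c_plate.png

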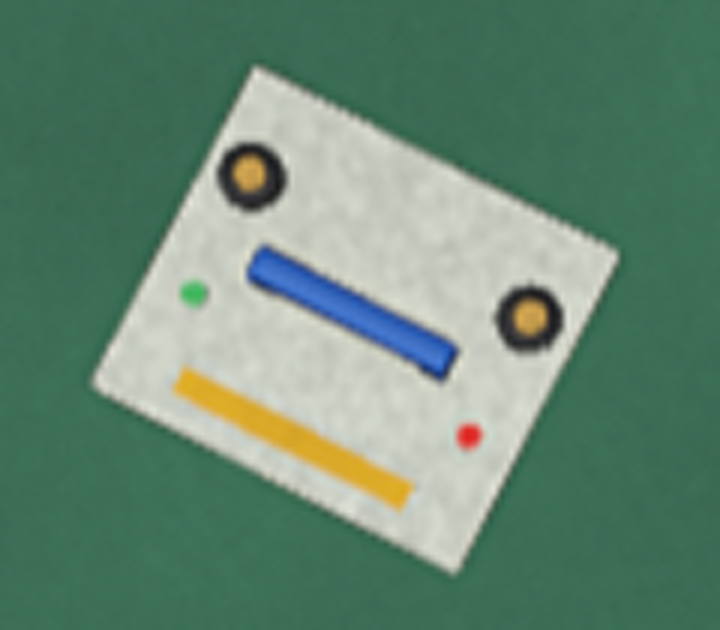

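View pics/c_rest.png

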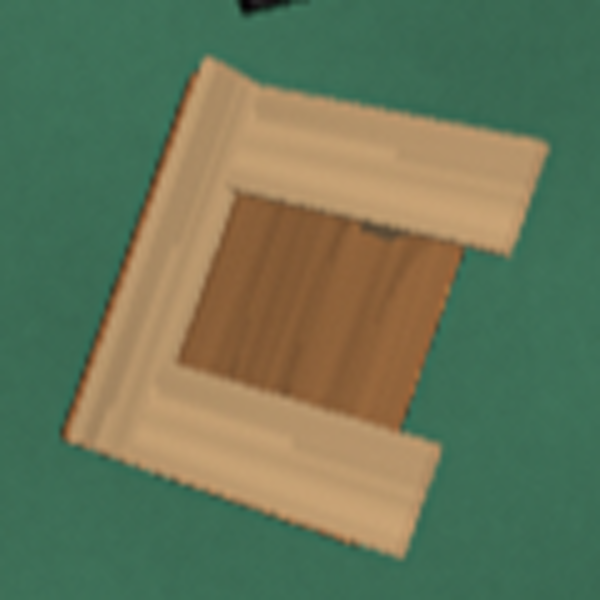

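View pics/c_stand.png

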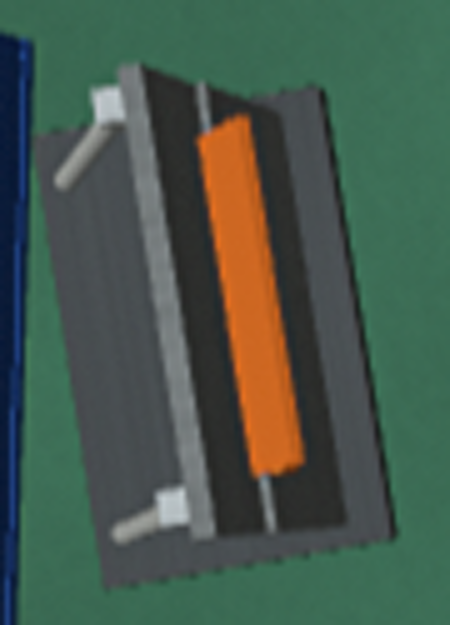

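```bash
cat >> h.py <<'E'
def ray(im,u,v,z0):
    K=im['camera_matrix'];M=np.linalg.inv(im['camera_from_world'])
    d=M[:3,:3]@np.array([(u-K[0,2])/K[0,0],(v-K[1,2])/K[1,1],1]);o=M[:3,3]
    return o+d*(z0-o[2])/d[2]
E
python3 - <<'E'
from h import *
im=load('top0')
R=lambda a,b,s,o,z:ray(im,a/s+o[0],b/s+o[1],z)
P=[R(*c,6,(249.5,164.5),38) for c in [(255,65),(620,255),(455,575),(93,383)]]
print('plate mid',np.mean(P,0).round(1)); t=(P[0]+P[1])/2-(P[2]+P[3])/2;print('len',np.linalg.norm(t),'ang',np.degrees(np.arctan2(t[1],t[0])));l=(P[0]+P[3])/2-(P[1]+P[2])/2;print(np.linalg.norm(l),np.degrees(np.arctan2(l[1],l[0]))-90)
B=[R(*c,6,(249.5,164.5),83) for c in [(265,245),(460,348),(443,380),(247,275)]];print('bar',np.mean(B,0).round(1))
# rest
E=[R(*c,5,(359.5,179.5),138) for c in [(548,145),(512,257),(440,447),(405,557)]]
print([e.round(1) for e in E]); d=E[0]-E[3];print(np.linalg.norm(d),'rest y dir',np.degrees(np.arctan2(d[1],d[0])))
c=cloud(im); 
p=c[180:300,360:480].reshape(-1,3);p=p[~np.isnan(p[:,0])]
ye=d[:2]/np.linalg.norm(d[:2]);mid=np.mean(E,0)[:2];xe=np.array([ye[1],-ye[0]]);print('xe',xe,'ang',np.degrees(np.arctan2(xe[1],xe[0])),'mid',mid)
org=mid-xe*51.07;print('origin',org)
q=p.copy();q[:,:2]-=org;a=q[:,:2]@xe;b=q[:,:2]@ye
m=(abs(abs(b)-68)<20)&(a>-30)&(a<45)&(q[:,2]>40)
A=np.c_[a[m],b[m],np.ones(m.sum())];print('z fit',np.linalg.lstsq(A,q[m,2],rcond=None)[0],'expect 1,0,87')
m=(abs(b)<90)&(q[:,2]>50)&(a<-40);print('ledge a',np.percentile(a[m],[2,50,98]),'b',b[m].min(),b[m].max(),q[m,2].max())
# stand
C=[R(*c,5,(84.5,164.5),139) for c in [(248,115),(303,465)]];print('cleat',C,np.linalg.norm(C[0]-C[1]))
T=[R(*c,5,(84.5,164.5),160) for c in [(143,65),(214,535)]];print('top',T,np.linalg.norm(T[0]-T[1]))
for X in(C,T):
    d=X[0]-X[1];print(np.mean(X,0),np.degrees(np.arctan2(d[1],d[0])))
F=[R(*c,5,(84.5,164.5),10) for c in [(322,88),(395,538)]];d=F[0]-F[1];print('foot',np.mean(F,0),np.degrees(np.arctan2(d[1],d[0])),np.linalg.norm(d))
E
```

```text
plate mid [557.6   3.9  38. ]
len 138.7707162286046 ang -26.253937677293873
158.94692096946818 -26.97556978253416
bar [556.7   3.3  83. ]
[array([ 573.7, -338.7,  138. ]), array([ 526. , -323.6,  138. ]), array([ 445.3, -293.6,  138. ]), array([ 398.8, -279.1,  138. ])]
184.7918701069267 rest y dir -18.79755080946562
xe [-0.32222523 -0.94666303] ang -108.79755080946563 mid [ 485.9583275  -308.74619544]
origin [ 502.41436995 -260.40011424]
z fit [ 9.96538112e-01 -6.04055343e-03  9.09030068e+01] expect 1,0,87
ledge a [-90.00533362 -83.66211559 -40.89738056] b -89.93842309480698 89.9387598385352 62.162259849833845
cleat [array([608.85518966, 373.22086014, 139.        ]), array([460.42387928, 345.86178958, 139.        ])] 150.93168203856652
top [array([626.38468119, 409.67902235, 160.        ]), array([431.002156  , 374.58041041, 160.        ])] 198.51005947410601
[534.63953447 359.54132486 139.        ] 10.44362068680894
[528.69341859 392.12971638 160.        ] 10.184020331806344
foot [532.82165659 367.30830215  10.        ] 10.662587827407375 217.5542074883733
```

Run:
```python
from h import *
im=load('top0');c=cloud(im).reshape(-1,3);c=c[~np.isnan(c[:,0])]
def prof(org,h,b0,b1,a0,a1,st,absb=True):
    xe=np.array([np.cos(np.radians(h)),np.sin(np.radians(h))]);ye=np.array([-xe[1],xe[0]])
    q=c[:,:2]-org;a=q@xe;b=q@ye
    for t in np.arange(a0,a1,st):
        m=(a>=t)&(a<t+st)&((abs(b) if absb else b)>b0)&(abs(b)<b1)
        if m.sum(): print(f'{t+st/2:.1f}: n{m.sum()} z {np.median(c[m,2]):.1f} [{c[m,2].min():.0f},{c[m,2].max():.0f}]')
print('rest runners');prof(np.array([502.4,-260.4]),-108.8,50,86,-100,60,6)
print('rest mid');prof(np.array([502.4,-260.4]),-108.8,-1,35,-100,-20,4)
print('stand');prof(np.array([529.3,387.2]),100.4,-1,60,-50,30,4)
s=load('side0');c=cloud(s).reshape(-1,3);c=c[~np.isnan(c[:,0])]
print('side cam: rest runners');prof(np.array([502.4,-260.4]),-108.8,50,86,-100,60,10)
print('stand');prof(np.array([529.3,387.2]),100.4,-1,60,-50,30,4)
```

```text
rest runners
-97.0: n74 z 0.5 [-6,8]
-91.0: n119 z 2.2 [-5,57]
-85.0: n111 z 54.4 [4,62]
-79.0: n75 z 51.6 [45,56]
-73.0: n73 z 45.9 [40,52]
-67.0: n70 z 39.8 [33,45]
-61.0: n76 z 34.0 [28,40]
-55.0: n86 z 35.6 [29,41]
-49.0: n92 z 41.8 [34,48]
-43.0: n92 z 48.1 [39,54]
-37.0: n95 z 53.9 [47,63]
-31.0: n99 z 60.1 [52,70]
-25.0: n93 z 65.8 [60,77]
-19.0: n102 z 72.2 [65,80]
-13.0: n99 z 77.8 [72,86]
-7.0: n107 z 84.1 [74,93]
-1.0: n103 z 90.3 [82,98]
5.0: n107 z 96.1 [6,103]
11.0: n104 z 102.3 [6,110]
17.0: n111 z 107.6 [101,116]
23.0: n111 z 114.0 [105,123]
29.0: n115 z 119.9 [113,129]
35.0: n119 z 125.5 [8,133]
41.0: n126 z 132.0 [6,141]
47.0: n106 z 135.9 [5,142]
53.0: n39 z 133.4 [8,138]
59.0: n7 z 9.6 [4,13]
rest mid
-98.0: n50 z 1.0 [-5,7]
-94.0: n47 z -0.0 [-6,5]
-90.0: n90 z 5.1 [-6,59]
-86.0: n87 z 53.6 [4,62]
-82.0: n47 z 55.2 [51,60]
-78.0: n47 z 51.1 [45,57]
-74.0: n46 z 46.7 [42,51]
-70.0: n48 z 42.5 [38,48]
-66.0: n46 z 39.1 [34,45]
-62.0: n44 z 35.2 [31,40]
-58.0: n49 z 31.2 [26,36]
-54.0: n42 z 26.9 [22,32]
-50.0: n25 z 10.4 [5,26]
-46.0: n52 z 9.7 [4,17]
-42.0: n51 z 
[... 846 characters left out ...]
]
-5.0: n199 z 83.3 [6,96]
5.0: n220 z 92.6 [6,104]
15.0: n280 z 100.4 [6,113]
25.0: n154 z 114.8 [108,123]
35.0: n171 z 124.3 [7,134]
45.0: n151 z 132.4 [7,138]
55.0: n54 z 8.9 [5,134]
stand
-48.0: n44 z -0.2 [-4,2]
-44.0: n41 z -0.3 [-3,3]
-40.0: n43 z -0.3 [-3,3]
-36.0: n31 z -0.1 [-4,3]
-32.0: n22 z -0.1 [-2,3]
-28.0: n14 z 0.8 [-2,134]
-24.0: n143 z 136.9 [-2,140]
-20.0: n226 z 136.1 [131,141]
-16.0: n234 z 132.1 [127,138]
-12.0: n225 z 128.2 [123,133]
-8.0: n233 z 124.3 [119,130]
-4.0: n92 z 121.3 [118,125]
4.0: n3 z 158.6 [158,159]
8.0: n182 z 159.7 [156,164]
12.0: n318 z 159.2 [9,163]
16.0: n1499 z 105.4 [6,163]
20.0: n136 z 9.6 [6,14]
24.0: n142 z 9.8 [7,14]
28.0: n142 z 10.0 [6,13]
```

Call:
apply_moves --plan '[-1,0.157,0.29,0.02,20,-1,0.157,0.29,0.02,20,-1,0.157,0.29,0.02,20,-1,0.157,0.29,0.02,20,-1,0.157,0.29,0.02,20,-1,0.157,0.29,0.02,20,-1,0.157,0.29,0.02,20,-1,0.157,0.29,0.02,20]'

```text
clock: 0.77
position: [399.5, -284.0, 228.6]
ee_rot: [-0.365, 0.931, 0.0, -0.0]
contact_force: [0.5, -0.4, 0.6]
gripper_width: 85.6
```

Call:
apply_moves --plan '[-1,0.158,0.29,-0.05,20.6,-1,0.158,0.29,-0.05,20.6,-1,0.158,0.29,-0.05,20.6,-1,0.158,0.29,-0.05,20.6,-1,0.158,0.29,-0.05,20.6,-1,0.158,0.29,-0.05,20.6,-1,0.158,0.29,-0.05,20.6,-1,0.158,0.29,-0.05,20.6]'

```text
clock: 1.43
position: [557.1, 5.3, 178.2]
ee_rot: [-0.526, 0.851, 0.0, -0.0]
contact_force: [0.3, -1.0, 0.3]
gripper_width: 85.1
```

Run:
```python
from h import *
s=arm.read_state();print(s['position'],s['ee_rot'],s['joints'])
im=grab('side','s1');crop(im,200,140,360,300,'s1c',4)
```

```text
[557.05918918   5.25471373 178.15953735] [-5.25552243e-01  8.50761270e-01  1.53134728e-04 -2.79717277e-04] [ 3.00276647e-01  2.94453538e-01 -2.06576147e-01 -1.78295340e-04
 -1.07038495e+00 -7.64259119e-01]
```

View pics/s1c.png

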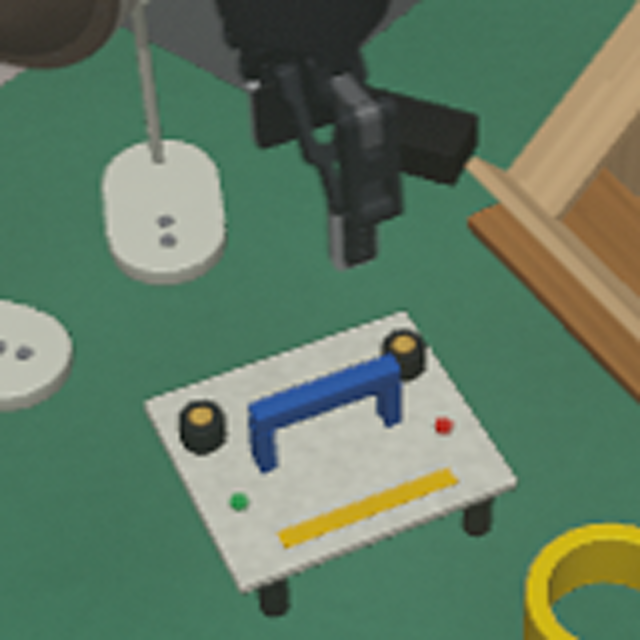

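Call:
apply_moves --plan '[-0.5,0,0,-0.04,0,-0.5,0,0,-0.08,0,-0.5,0,0,-0.1,0,-0.5,0,0,-0.119,0,-0.5,0,0,-0.119,0,-0.5,0,0,-0.119,0]'

```text
clock: 1.98
position: [556.2, 3.0, 58.9]
ee_rot: [-0.526, 0.851, 0.0, -0.001]
contact_force: [0.3, -0.0, 1.1]
gripper_width: 64.1
```

Run:
```python
from h import *
s=arm.read_state();print(s['position'],s['gripper_width'],s['contact_force'])
im=grab('side','s2');crop(im,200,160,360,300,'s2c',4)
```

```text
[556.20010218   2.95837736  58.87516013] 64.12639246089425 [ 0.31364113 -0.00172553  1.11755444]
```

View pics/s2c.png

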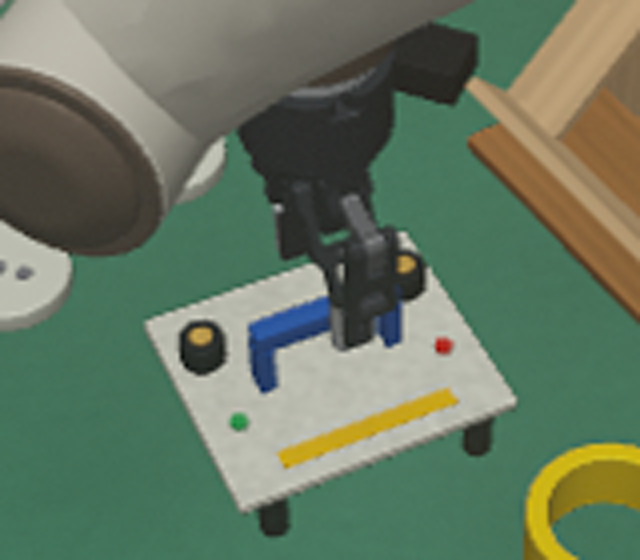

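Call:
apply_moves --plan '[1,0,0,-0.119,0,1,0,0,0,0,1,0,0,0,0,1,0,0,0,0,1,0,0,0,0,1,0,0,0.02,0,1,0,0,0.04,0,1,0,0,0.04,0]'

```text
clock: 2.7
position: [560.4, 3.8, 108.6]
ee_rot: [-0.526, 0.851, -0.003, 0.008]
contact_force: [-0.1, 1.1, 0.4]
gripper_width: -0.1
```

I left a wrong first row in that call (−0.119 in place of 0), so the fingers dipped towards the board and the grip missed. I'll look before going on.

Run:
```python
from h import *
s=arm.read_state();print(s['position'],s['gripper_width'],s['contact_force'],s['ee_rot'],s['joint_vel'])
im=grab('side','s3');crop(im,200,160,360,300,'s3c',4);im=grab('top','t3')
```

```text
[560.37570436   3.81063823 108.58402816] -0.05595386393004261 [-0.14032006  1.07092402  0.44628799] [-0.52583359  0.85054216 -0.00290356  0.00828496] [ 0.00028779  0.0277965  -0.04053133 -0.02272763  0.05031916  0.00110052]
```

View pics/s3c.png

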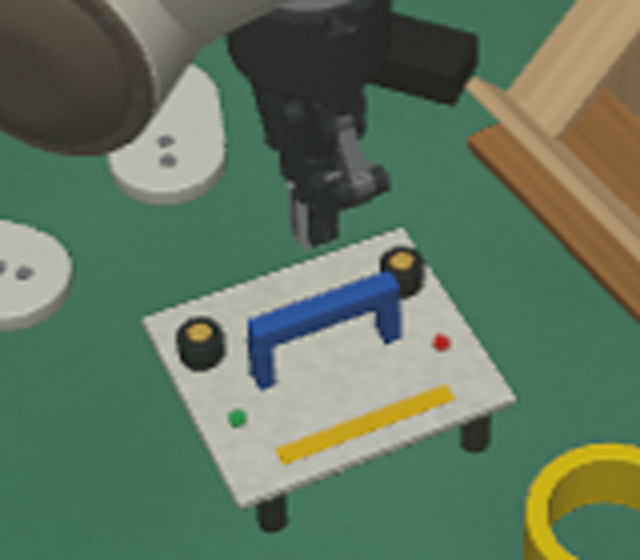

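View pics/t3.png

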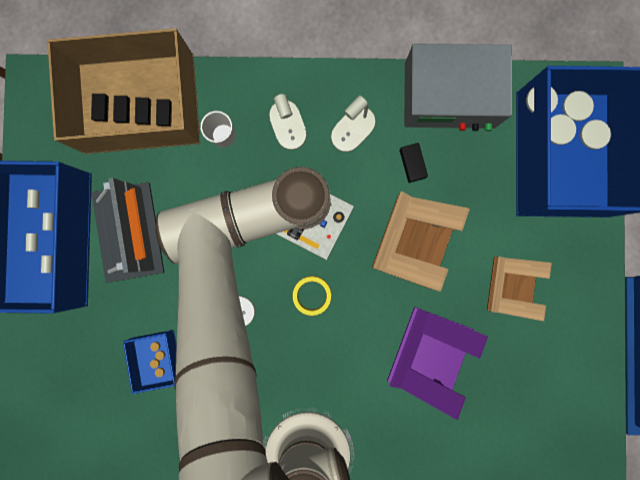

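Call:
apply_moves --plan '[-0.5,0,0,0,0,-0.5,0,0,0,0,-0.5,0,0,0,0,-0.5,0,0,0,0]'

```text
clock: 3.13
position: [556.4, 3.1, 99.5]
ee_rot: [-0.525, 0.851, 0.0, -0.0]
contact_force: [-0.0, 0.2, -0.2]
gripper_width: 48.3
```

Run:
```python
from h import *
s=arm.read_state();print(s['position'],s['gripper_width'],s['contact_force'],s['ee_rot'],s['joint_vel'])
a=load('side0');im=grab('side','s4');crop(a,230,210,335,300,'x0',7);crop(im,230,210,335,300,'x4',7)
```

```text
[556.43339014   3.14432963  99.45763084] 48.29203012267692 [-0.02874407  0.15981942 -0.17633266] [-5.25375236e-01  8.50870605e-01  1.05951339e-04 -2.53131723e-04] [ 0.00194152  0.01001156  0.00450495  0.00277889 -0.00121344 -0.0008753 ]
```

View pics/x0.png

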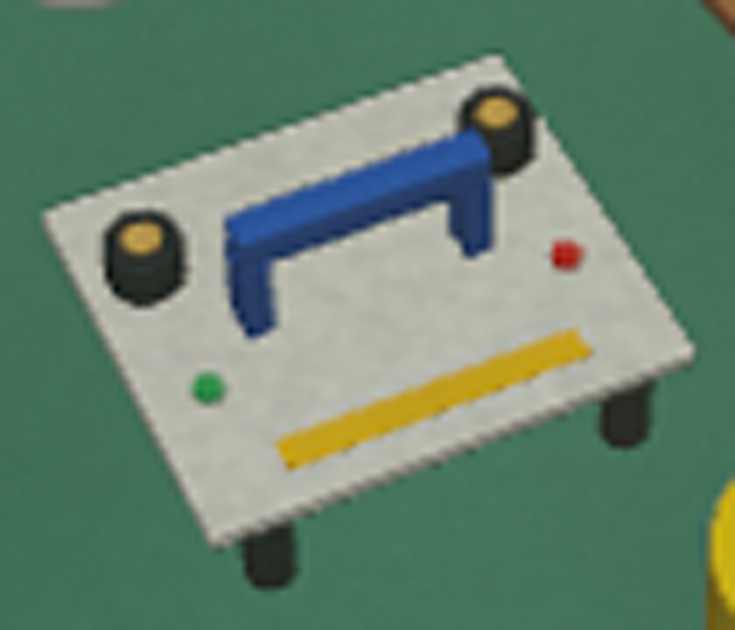

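View pics/x4.png

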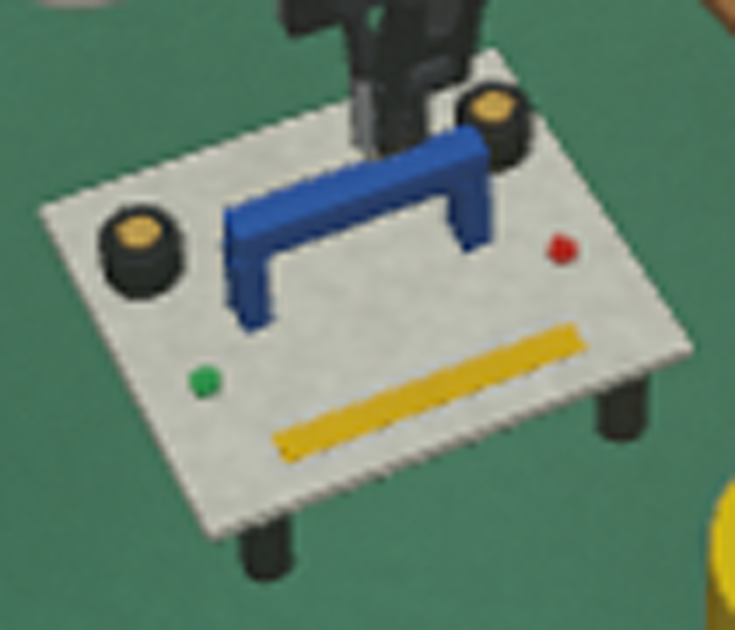

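Call:
apply_moves --plan '[-0.4,0,0,0,0,-0.4,0,0,-0.02,0,-0.4,0,0,-0.04,0,-0.4,0,0,-0.04,0,-0.4,0,0,-0.04,0]'

```text
clock: 3.6
position: [556.1, 3.0, 58.7]
ee_rot: [-0.525, 0.851, 0.0, -0.002]
contact_force: [-0.5, -0.0, -0.4]
gripper_width: 59.6
```

Call:
apply_moves --plan '[1,0,0,0,0,1,0,0,0,0,1,0,0,0,0,1,0,0,0,0,1,0,0,0,0,1,0,0,0,0]'

```text
clock: 4.1
position: [557.3, 3.3, 60.4]
ee_rot: [-0.526, 0.851, -0.0, 0.001]
contact_force: [-0.1, 0.5, 2.6]
gripper_width: 0.1
```

Run:
```python
from h import *
im=grab('side','s5');crop(im,210,130,350,290,'s5c',4)
im=grab('top','t5');crop(im,250,150,370,270,'t5c',5)
```

```text
(no output)
```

View pics/s5c.png

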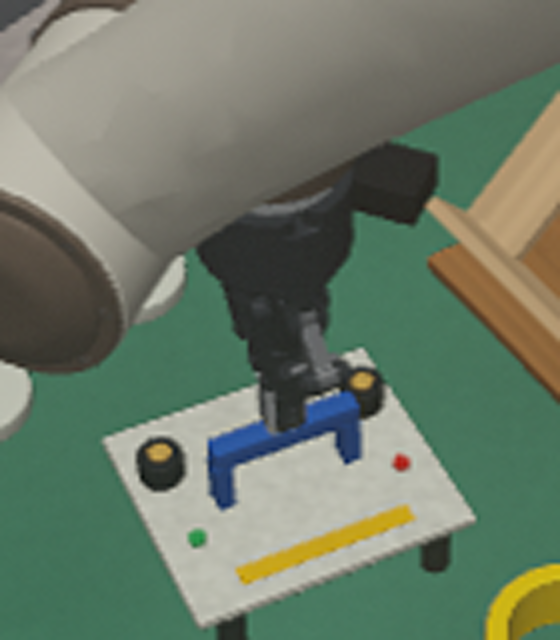

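View pics/t5c.png

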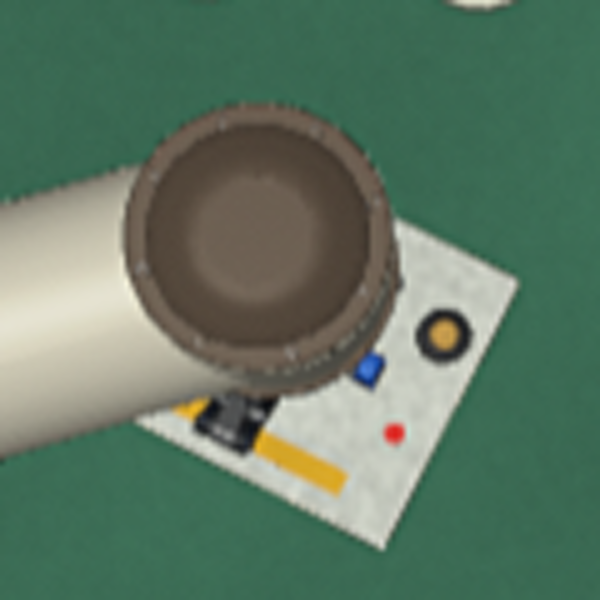

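Run:
```python
from h import *
im=load('s5')
s=arm.read_state();print(s['position'],s['gripper_width'],s['contact_force'],s['wrist_torque'])
f=lambda p:((proj(im,p)-[210,130])*4).round(0)
print('tcp',f(s['position']),'bar top',f([557.2,3.4,83]),'bar c',f([557.2,3.4,75]))
h=np.radians(-26.6);x=np.array([np.cos(h),np.sin(h),0]);y=np.array([-x[1],x[0],0]);o=np.array([557.2,3.6,0])
for a in(-42,42):print('barend',f(o+a*y+[0,0,83]))
for v in range(395,440,6):
  print([ (None if (w:=world(im,210+u//4,130+v//4,0)) is None else w.round(0).tolist()) for u in (270,285,300)])
```

```text
[557.24645266   3.32734121  60.41924602] 0.19693477280804536 [0.65088391 0.98798815 3.25240027] [0.12193923 0.16989876 0.01407807]
tcp [283. 445.] bar top [281. 417.] bar c [282. 427.]
barend [354. 392.]
barend [207. 444.]
[[555.0, 15.0, 114.0], [531.0, 30.0, 143.0], [513.0, 39.0, 163.0]]
[[554.0, 16.0, 109.0], [533.0, 28.0, 134.0], [543.0, 5.0, 107.0]]
[[555.0, 16.0, 106.0], [530.0, 31.0, 136.0], [542.0, 6.0, 106.0]]
[[554.0, 17.0, 101.0], [546.0, 14.0, 105.0], [542.0, 6.0, 99.0]]
[[555.0, 17.0, 98.0], [546.0, 15.0, 102.0], [542.0, 7.0, 97.0]]
[[555.0, 16.0, 91.0], [546.0, 15.0, 95.0], [547.0, 1.0, 82.0]]
[[556.0, 16.0, 87.0], [546.0, 14.0, 92.0], [547.0, 1.0, 79.0]]
[[557.0, 15.0, 79.0], [551.0, 9.0, 77.0], [547.0, 1.0, 73.0]]
```

Run:
```python
from h import *
b=cloud(load('side0'))
for n,p0 in (('s1',(557,5.2,178.2)),('s2',(556.2,3,58.9)),('s3',(560,3.8,108.6)),('s4',(556.4,3.1,99.5)),('s5',(557.2,3.3,60.4))):
    im=load(n);p=cloud(im);d=np.abs(im['range_z']-load('side0')['range_z'])>12
    q=p[d&~np.isnan(p[...,0])];m=np.hypot(q[:,0]-p0[0],q[:,1]-p0[1])<65
    q=q[m];lo=np.sort(q[:,2])[:40];print(n,'tcp',p0[2],'lowest',lo[[0,5,10,20,39]].round(0), q[np.argsort(q[:,2])[:10]].mean(0).round(0))
```

```text
s1 tcp 178.2 lowest [ -2.  37. 213. 215. 220.] [565.   1.  64.]
s2 tcp 58.9 lowest [-0. 38. 88. 91. 96.] [563.  -5.  44.]
s3 tcp 108.6 lowest [-4. -2. -1. -0. 36.] [518.  34.  -2.]
s4 tcp 99.5 lowest [-3. -2. -1.  0. 35.] [507.  17.  -2.]
s5 tcp 60.4 lowest [-3. -1. -1. -0. 36.] [516.  31.  -2.]
```

Run:
```python
from h import *
r0=load('side0')['range_z']
for n,p0 in (('s1',(557,5.2,178.2)),('s2',(556.2,3,58.9)),('s3',(560,3.8,108.6)),('s4',(556.4,3.1,99.5)),('s5',(557.2,3.3,60.4))):
    im=load(n);p=cloud(im);g=im['color'].astype(int);d=(np.abs(im['range_z']-r0)>12)
    m=d&(np.hypot(p[...,0]-p0[0],p[...,1]-p0[1])<60)&(p[...,2]>62)
    q=p[m];h=np.histogram(q[:,2],np.arange(62,260,4))[0];i=np.argsort(q[:,2])
    print(n,p0[2],q[i[:25],2].round(0)); print(q[i[2:30]].mean(0).round(0),[np.ptp(q[i[:60],k]).round(0) for k in(0,1)])
```

```text
s1 178.2 [213. 213. 213. 213. 214. 214. 215. 215. 215. 215. 215. 215. 215. 216.
 216. 216. 216. 216. 217. 217. 217. 217. 217. 218. 218.]
[569.   2. 216.] [np.float64(102.0), np.float64(59.0)]
s2 58.9 [87. 88. 88. 88. 89. 89. 89. 89. 90. 91. 91. 91. 91. 91. 92. 92. 92. 92.
 93. 93. 93. 94. 94. 94. 95.]
[563.   4.  92.] [np.float64(83.0), np.float64(45.0)]
s3 108.6 [72. 79. 80. 80. 80. 80. 81. 81. 81. 81. 81. 82. 82. 82. 82. 82. 82. 82.
 82. 82. 82. 82. 83. 83. 83.]
[561.   2.  82.] [np.float64(36.0), np.float64(71.0)]
s4 99.5 [71. 79. 80. 81. 81. 81. 82. 82. 82. 82. 82. 82. 82. 82. 82. 83. 83. 83.
 83. 83. 83. 83. 83. 84. 84.]
[562.   7.  90.] [np.float64(61.0), np.float64(71.0)]
s5 60.4 [73. 80. 80. 81. 81. 81. 81. 81. 81. 82. 82. 82. 82. 83. 83. 83. 83. 83.
 83. 83. 83. 84. 84. 84. 87.]
[560.   6.  84.] [np.float64(39.0), np.float64(72.0)]
```

Call:
apply_moves --plan '[1,0,0,0.03,0,-0.4,0,0,0.04,0,-0.4,0,0,0.04,0,-0.4,0,0,0.04,0,-0.4,0,0,0.04,0,-0.4,0,0,0.04,0,-0.4,0,0,0.04,0]'

```text
clock: 4.78
position: [556.2, 3.1, 98.7]
ee_rot: [-0.525, 0.851, 0.0, -0.001]
contact_force: [-0.3, -0.5, 0.1]
gripper_width: 60.2
```

Run:
```python
from h import *
im=grab('side','s6');crop(im,210,150,350,290,'s6c',4)
s=arm.read_state();print(s['position'],s['gripper_width'])
```

```text
[556.27628006   3.10644994  98.75039968] 59.77726206432388
```

View pics/s6c.png

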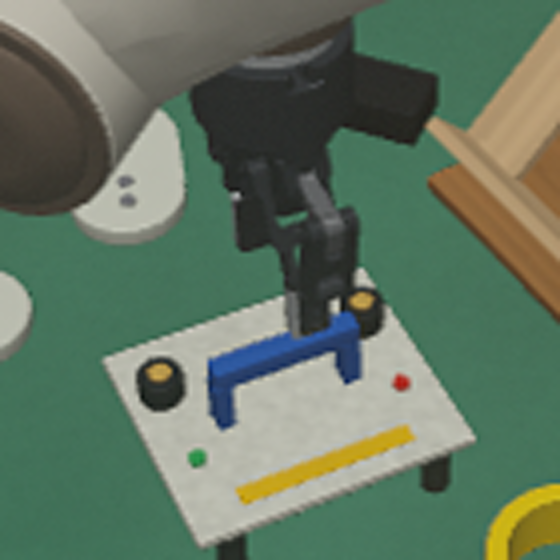

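Call:
apply_moves --plan '[-0.4,0,0,-0.02,0,-0.4,0,0,-0.04,0,-0.4,0,0,-0.055,0,-0.4,0,0,-0.063,0,-0.4,0,0,-0.063,0,-0.4,0,0,-0.063,0]'

```text
clock: 5.33
position: [556.9, 3.2, 36.5]
ee_rot: [-0.526, 0.851, -0.0, -0.0]
contact_force: [-0.4, 0.3, 0.6]
gripper_width: 59.6
```

Call:
apply_moves --plan '[1,0,0,0,0,1,0,0,0,0,1,0,0,0,0,1,0,0,0,0,1,0,0,0,0,1,0,0,0,0]'

```text
clock: 5.83
position: [557.6, 3.4, 37.8]
ee_rot: [-0.526, 0.851, -0.0, 0.001]
contact_force: [-1.5, 0.7, 5.4]
gripper_width: 13.0
```

Run:
```python
from h import *
im=grab('side','s7');crop(im,210,150,350,290,'s7c',4)
s=arm.read_state();print(s['position'],s['gripper_width'],s['contact_force'])
```

```text
[557.58124533   3.38995515  37.77920692] 12.734132996399406 [-0.72650785  1.2245866   5.90275792]
```

View pics/s7c.png

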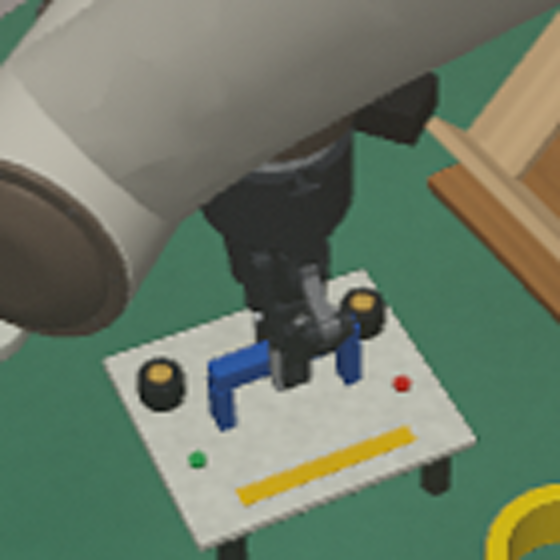

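Call:
apply_moves --plan '[1,0,0,0.02,0,1,0,0,0.05,0,1,0,0,0.09,0,1,0,0,0.13,0,1,0,0,0.17,0,1,0,0,0.17,0,1,0,0,0.17,0]'

```text
clock: 6.47
position: [557.2, 3.7, 208.3]
ee_rot: [-0.525, 0.851, 0.0, 0.002]
contact_force: [0.2, -0.7, -5.6]
gripper_width: 12.6
```

Run:
```python
from h import *
im=grab('side','s8')
s=arm.read_state();print(s['position'],s['gripper_width'],s['contact_force'],s['joints'])
```

```text
[555.52725917   3.46514522 205.67079438] 12.72437494710604 [ 0.3670285   0.36353809 -3.56091073] [ 0.29689703  0.27023609 -0.16707413 -0.00203549 -1.13516425 -0.76131043]
```

View pics/s8.png

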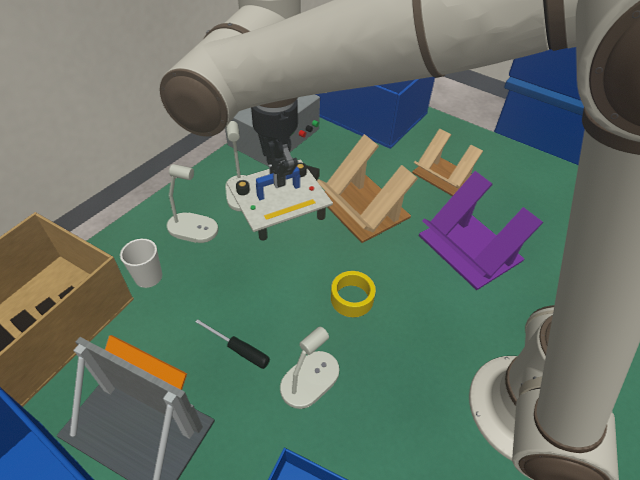

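Call:
apply_moves --plan '[1,-0.01,-0.03,0.01,-7,1,-0.018,-0.06,0.015,-14,1,-0.024,-0.09,0.015,-21,1,-0.03,-0.12,0.015,-28,1,-0.035,-0.15,0.015,-35,1,-0.04,-0.18,0.015,-42,1,-0.045,-0.21,0.015,-49,1,-0.048,-0.23,0.015,-56]'

```text
clock: 7.18
position: [506.1, -228.3, 218.0]
ee_rot: [-0.06, 0.998, 0.001, -0.004]
contact_force: [-0.1, 0.0, -3.9]
gripper_width: 13.0
```

Call:
apply_moves --plan '[1,-0.003,-0.021,0,-7,1,-0.003,-0.022,0,-14,1,-0.003,-0.022,0,-20,1,-0.003,-0.022,0,-26,1,-0.003,-0.022,0,-26.2,1,-0.003,-0.022,0,-26.2,1,-0.003,-0.022,0,-26.2]'

```text
clock: 7.77
position: [505.0, -248.4, 219.9]
ee_rot: [0.162, 0.987, 0.0, -0.002]
contact_force: [-0.1, -0.7, -2.8]
gripper_width: 12.4
```

Run:
```python
from h import *
s=arm.read_state();print(s['position'],s['gripper_width'],s['contact_force'],s['ee_rot'],s['joints'].round(2))
q=s['ee_rot'];y=np.array([2*(q[0]*q[1]),1-2*(q[0]**2+q[2]**2)]);print(np.degrees(np.arctan2(y[1],y[0])))
im=grab('side','s9');im=grab('top','t9');crop(im,340,150,500,310,'t9c',4)
```

```text
[ 505.00562655 -248.39033887  219.91673741] 12.426281466259411 [-0.14636362 -0.65566508 -2.84191394] [ 1.62358024e-01  9.86730325e-01  2.66260467e-04 -1.75147585e-03] [-0.17  0.27 -0.13 -0.   -1.17 -1.73]
71.31244350051637
```

View pics/s9.png

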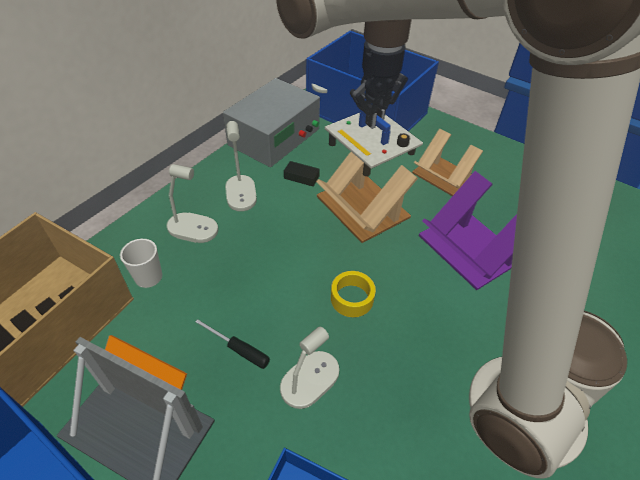

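View pics/t9c.png

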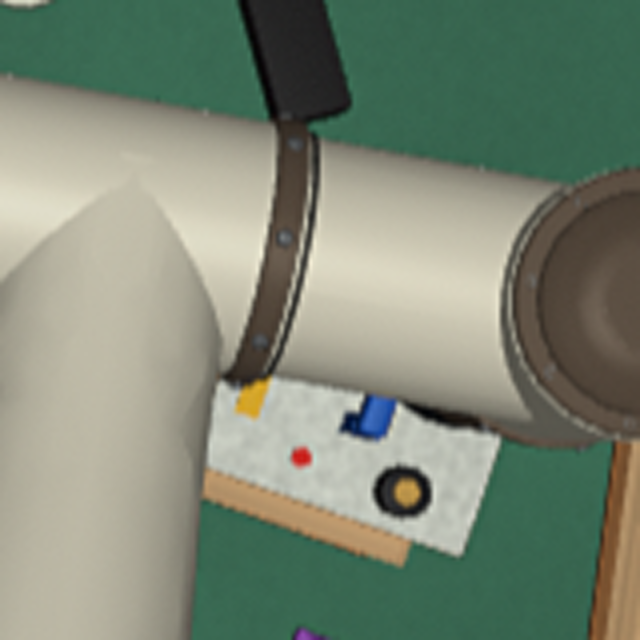

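```bash
cat >> h.py <<'E'
RO=np.array([503.2,-257.8]);RH=np.radians(-108.8);RX=np.array([np.cos(RH),np.sin(RH)]);RY=np.array([-RX[1],RX[0]])
def rest(p): d=np.asarray(p)[:2]-RO; return np.array([d@RX,d@RY])
E
python3 - <<'E'
from h import *
im=load('t9')
def w(u,v,z): return ray(im,u/4+339.5,v/4+149.5,z)
print('plate z', [world(im,340+u//4,150+v//4,2).round(1) for u,v in((330,500),(300,430),(450,500),(380,415))])
for z in(218,221):
  for u,v in((460,555),(205,470),(498,440)): print(z,rest(w(u,v,z)).round(1))
  print('red',rest(w(301,457,z)).round(1),'sock',rest(w(405,492,z+18)).round(1))
s=arm.read_state();print('tcp',rest(s['position']).round(1))
for u,v in((408,565),(205,500)): print('runner edge',rest(w(u,v,138)).round(1))
im=load('s9')
crop(im,310,100,450,250,'s9c',5)
E
```

```text
plate z [array([ 434.3, -223.8,  221.2]), array([ 469.1, -210. ,  220.7]), array([ 435.1, -282.2,  220.5]), array([ 476.8, -239.1,  265.1])]
218 [ 58.7 -79.2]
218 [-72.  -81.8]
218 [ 57.8 -20.1]
red [-29.9 -60.1] sock [ 19.3 -60.2]
221 [ 57.9 -79.3]
221 [-72.4 -81.9]
221 [ 57.1 -20.4]
red [-30.5 -60.3] sock [ 18.6 -60.3]
tcp [-9.6 -0.8]
runner edge [ 55.7 -91. ]
runner edge [-56.3 -94.6]
```

View pics/s9c.png

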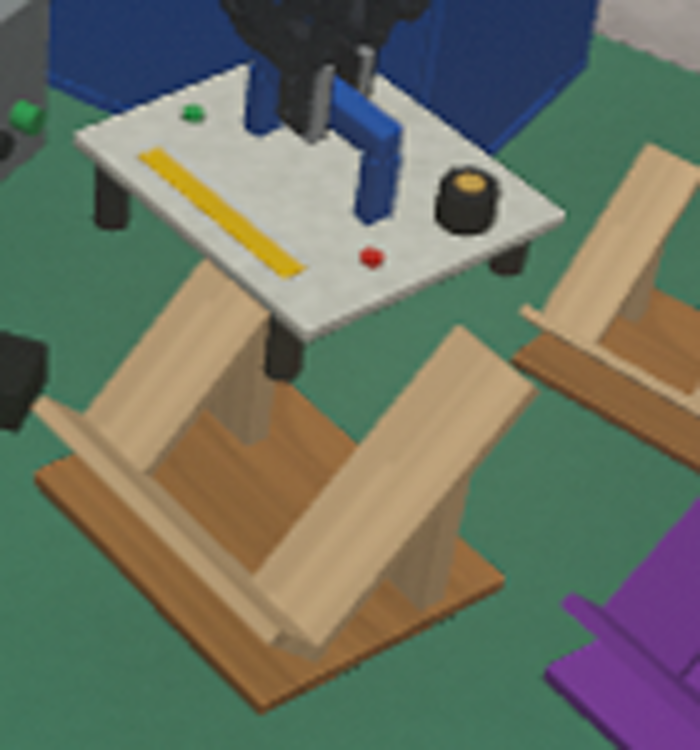

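Call:
apply_moves --plan '[1,0,0,-0.02,0,1,0,0,-0.035,0,1,0,0,-0.041,0,1,0,0,-0.041,0,1,0,0,-0.041,0]'

```text
clock: 8.28
position: [506.1, -248.9, 181.0]
ee_rot: [0.163, 0.987, -0.0, 0.0]
contact_force: [-0.5, 0.4, -2.9]
gripper_width: 12.7
```

Call:
apply_moves --plan '[1,0,0,-0.003,0,1,0.001,0.003,-0.006,0,1,0.002,0.006,-0.009,0,1,0.003,0.009,-0.012,0,1,0.003,0.01,-0.014,0,1,0.003,0.01,-0.014,0]'

```text
clock: 8.78
position: [510.2, -240.4, 170.5]
ee_rot: [0.162, 0.987, -0.002, 0.002]
contact_force: [-3.0, -2.4, 8.9]
gripper_width: 13.2
```

Run:
```python
from h import *
s=arm.read_state();print(s['position'],rest(s['position']),s['gripper_width'],s['contact_force'],s['wrist_torque'],s['ee_rot'])
im=grab('side','s10');crop(im,310,100,450,250,'s10c',5)
```

```text
[ 510.23176818 -240.44190682  170.45074073] [-18.69812373   1.06270018] 13.212277345628078 [-3.03037028 -2.42254968  8.90696288] [-1.70678706  1.17609783 -0.042876  ] [ 0.16216601  0.98675799 -0.00240796  0.0022501 ]
```

View pics/s10c.png

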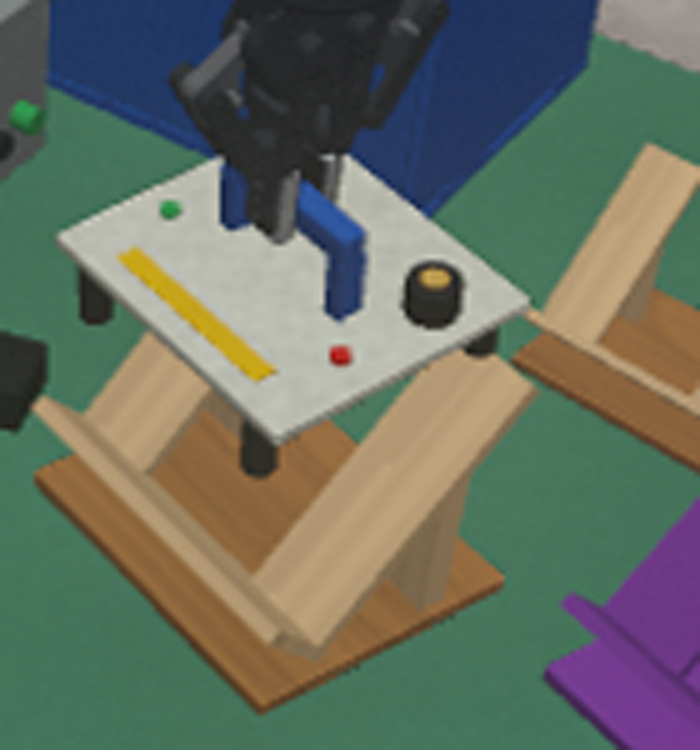

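Call:
apply_moves --plan '[1,0.001,0.003,-0.003,0,1,0.002,0.005,-0.006,0,1,0.003,0.007,-0.009,0,1,0.003,0.009,-0.012,0,1,0.003,0.009,-0.012,0]'

```text
clock: 9.25
position: [513.9, -232.7, 161.1]
ee_rot: [0.162, 0.987, -0.004, 0.003]
contact_force: [-5.1, -3.7, 17.8]
gripper_width: 12.9
```

Run:
```python
from h import *
s=arm.read_state();print(s['position'],rest(s['position']),s['gripper_width'],s['contact_force'],s['wrist_torque'],s['ee_rot'])
im=grab('side','s11');crop(im,310,100,450,250,'s11c',5)
```

```text
[ 513.90177249 -232.70761897  161.05173049] [-27.20249809   2.04441139] 12.851232765566934 [-5.09715741 -3.68615554 17.7507435 ] [-2.78495409  2.15762894 -0.26367773] [ 0.16156727  0.98684796 -0.00394295  0.00340138]
```

View pics/s11c.png

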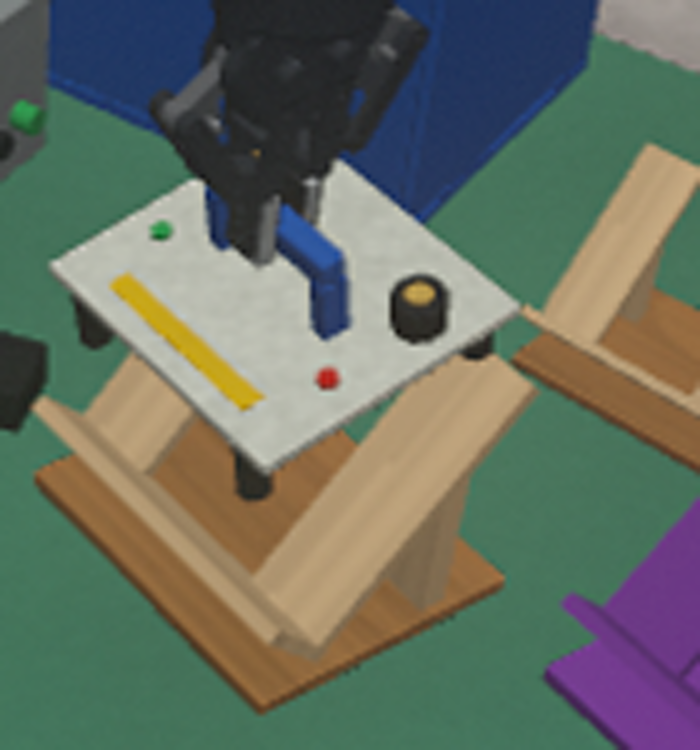

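```bash
cat >> h.py <<'E'
def plateplane(im,box,near=None):
    p=cloud(im);g=im['color'].astype(int);m=np.zeros(p.shape[:2],bool);m[box[1]:box[3],box[0]:box[2]]=1
    m&=(g.min(-1)>140)&(np.ptp(g,axis=-1)<32)&~np.isnan(p[...,0]);q=p[m]
    rng=np.random.default_rng(0);best=None
    for _ in range(300):
        a=q[rng.choice(len(q),3,False)];n=np.cross(a[1]-a[0],a[2]-a[0]);n/=np.linalg.norm(n)+1e-9
        k=np.abs((q-a[0])@n)<3
        if best is None or k.sum()>best.sum():best=k
    q=q[best];c=q.mean(0);n=np.linalg.svd(q-c)[2][2];n*=np.sign(n[2]);return c,n,len(q)
def tilt(n,ax): return np.degrees(np.arctan2(-n[:2]@ax,n[2]))
E
python3 - <<'E'
from h import *
for t in('s9','s10','s11'):
    c,n,k=plateplane(load(t),(315,100,430,220));print(t,c.round(1),rest(c),'tilt',tilt(n,RX).round(1),tilt(n,RY).round(1),k)
E
```

```text
s9 [ 495.9 -231.4  219.2] [-22.64329612 -15.45888834] tilt -0.1 -0.3 1946
s10 [ 499.  -227.6  169.5] [-27.22145759 -13.66914108] tilt 4.0 -0.1 1983
s11 [ 500.  -225.5  160. ] [-29.55541903 -13.40133447] tilt 10.7 -0.2 2132
```

Call:
apply_moves --plan '[1,0,0.003,-0.004,0,1,0.001,0.006,-0.008,0,1,0.001,0.008,-0.012,0,1,0.001,0.01,-0.016,0,1,0.001,0.01,-0.016,0,1,0.001,0.01,-0.016,0]'

```text
clock: 9.8
position: [517.6, -223.9, 147.7]
ee_rot: [0.161, 0.987, -0.005, 0.007]
contact_force: [-4.3, -3.2, 23.8]
gripper_width: 12.8
```

```bash
cat > look.py <<'E'
import sys
from h import *
t=sys.argv[1]
s=arm.read_state();print(s['clock'],s['position'].round(1),rest(s['position']).round(1),s['gripper_width'].round(1),s['contact_force'].round(1),s['wrist_torque'].round(1))
im=grab('side',t);crop(im,310,100,450,250,t+'c',5)
c,n,k=plateplane(im,(315,100,430,250));print(t,c.round(1),rest(c),'tilt',tilt(n,RX).round(1),tilt(n,RY).round(1),k)
E
python3 look.py s12
```

```text
Traceback (most recent call last):
  File "look.py", line 4, in <module>
    s=arm.read_state();print(s['clock'],s['position'].round(1),rest(s['position']).round(1),s['gripper_width'].round(1),s['contact_force'].round(1),s['wrist_torque'].round(1))
                                                                                            ^^^^^^^^^^^^^^^^^^^^^^^^
AttributeError: 'float' object has no attribute 'round'
```

```bash
sed -i "s/s\['gripper_width'\].round(1)/round(s['gripper_width'],1)/" look.py; python3 look.py s12
```

```text
9.8 [ 517.6 -223.9  147.7] [-36.8   2.7] 12.8 [-4.3 -3.2 23.8] [-3.4  1.8 -0.2]
s12 [ 499.7 -222.8  148.3] [-31.96694956 -14.58303331] tilt 18.9 -0.3 2171
```

View pics/s12c.png

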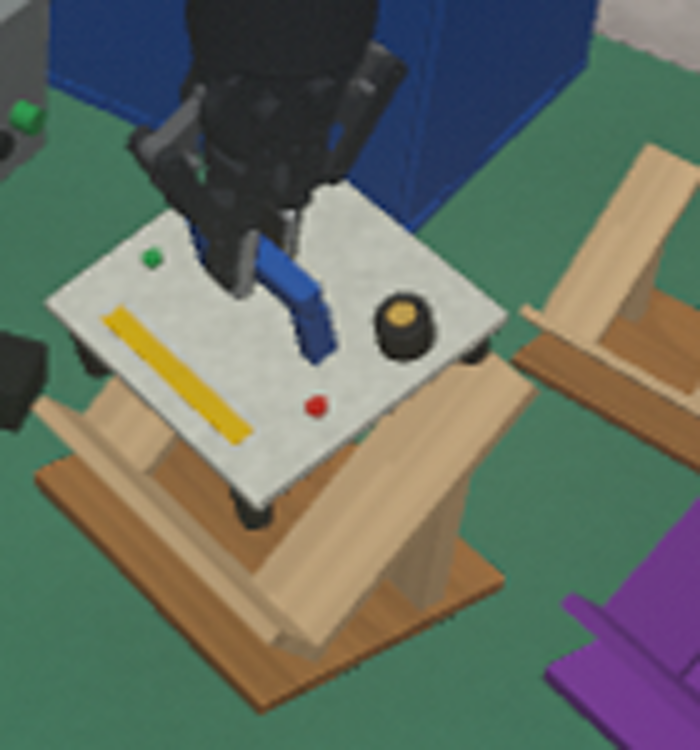

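Call:
apply_moves --plan '[1,0,0.002,-0.005,0,1,0.001,0.004,-0.01,0,1,0.001,0.006,-0.015,0,1,0.001,0.008,-0.02,0,1,0.001,0.008,-0.02,0,1,0.001,0.008,-0.02,0]'

```text
clock: 10.35
position: [520.6, -214.6, 127.9]
ee_rot: [0.16, 0.987, -0.004, 0.008]
contact_force: [-1.7, 0.7, 25.2]
gripper_width: 13.1
```

```bash
python3 look.py s13
```

```text
10.35 [ 520.6 -214.6  127.9] [-46.5   2.6] 13.1 [-1.7  0.7 25.2] [-2.3  1.2 -0.1]
s13 [ 497.1 -219.8  131.9] [-33.98444116 -18.04867364] tilt 29.8 -0.4 2158
```

View pics/s13c.png

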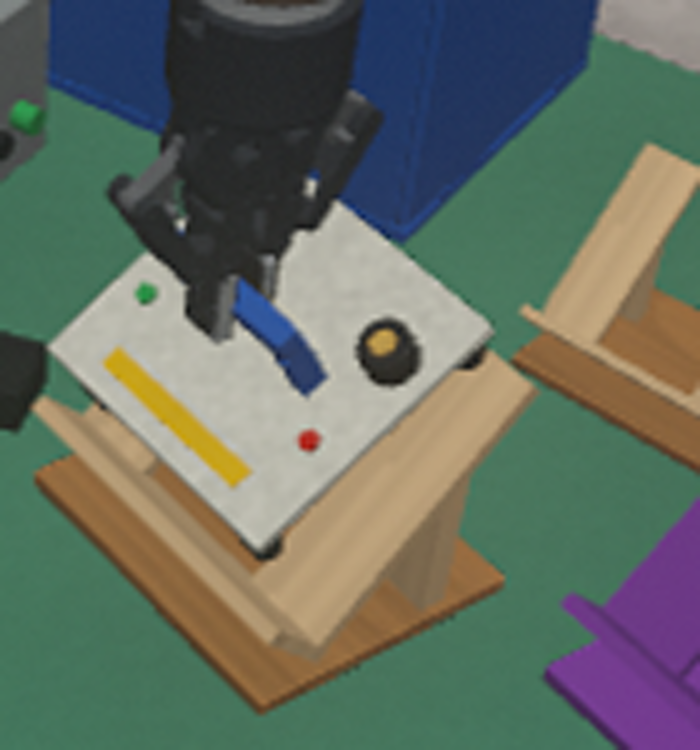

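Call:
apply_moves --plan '[1,0,0.001,-0.004,0,1,0,0.002,-0.008,0,1,0,0.003,-0.012,0,1,0,0.004,-0.015,0,1,0,0.004,-0.015,0,1,0,0.004,-0.015,0]'

```text
clock: 10.9
position: [520.7, -208.4, 109.7]
ee_rot: [0.16, 0.987, -0.001, 0.008]
contact_force: [4.3, 4.2, 14.7]
gripper_width: 12.8
```

```bash
python3 look.py s14
```

```text
10.9 [ 520.7 -208.4  109.7] [-52.4   0.6] 12.8 [ 4.3  4.2 14.7] [-0.3 -0.2  0.2]
s14 [ 493.2 -218.9  118.9] [-33.58763932 -21.95306093] tilt 38.1 -0.6 2081
```

View pics/s14c.png

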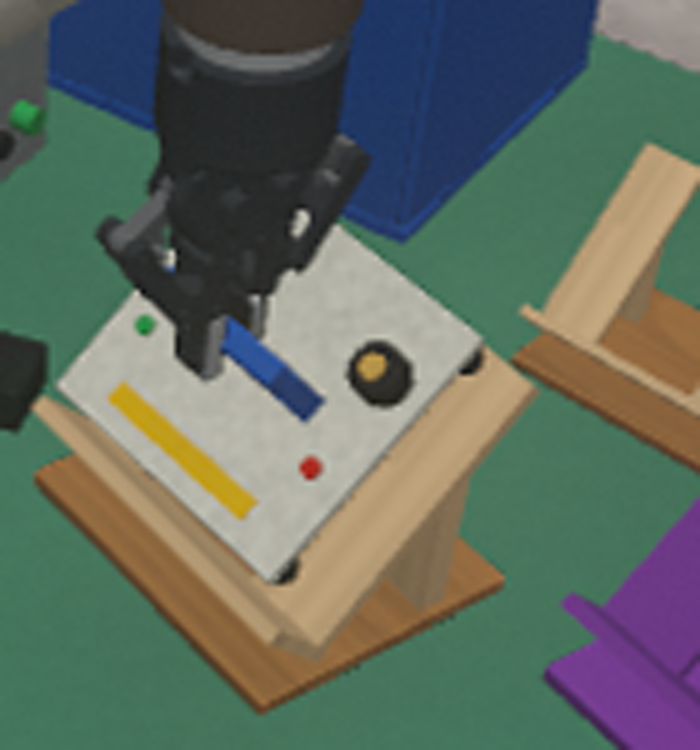

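Call:
apply_moves --plan '[1,0,0.001,-0.003,0,1,0,0.002,-0.006,0,1,0,0.003,-0.009,0,1,0,0.004,-0.012,0,1,0,0.004,-0.012,0,1,0,0.004,-0.012,0]'

```text
clock: 11.45
position: [522.0, -204.6, 99.6]
ee_rot: [0.16, 0.987, -0.002, 0.009]
contact_force: [2.2, 7.1, 22.3]
gripper_width: 13.2
```

```bash
python3 look.py s15
```

```text
11.45 [ 522.  -204.6   99.6] [-56.4   0.6] 13.2 [ 2.2  7.1 22.3] [-0.4  0.3  0. ]
s15 [ 492.2 -216.3  110. ] [-35.72789561 -23.76801949] tilt 42.1 -0.5 1946
```

View pics/s15c.png

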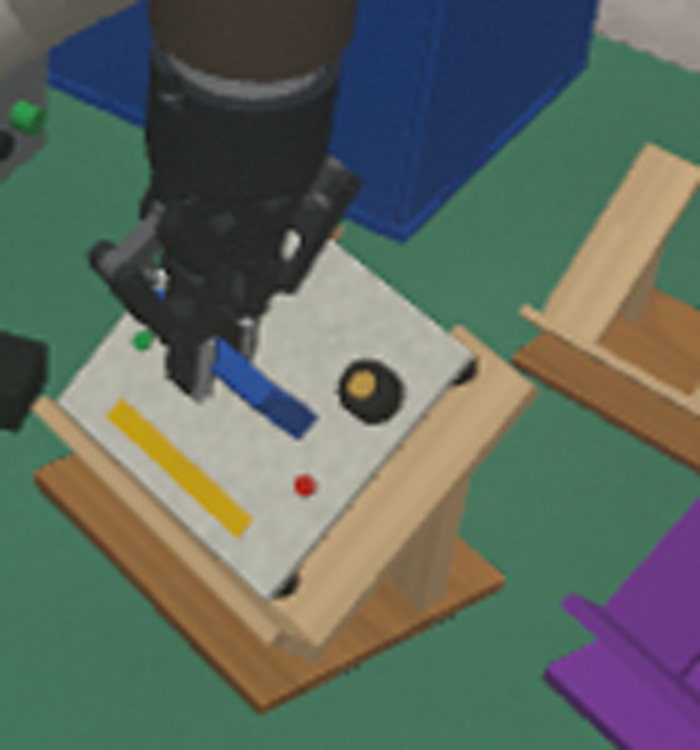

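Call:
apply_moves --plan '[1,0,0.001,0.003,0,1,0,0.001,0.006,0,1,0,0.001,0.006,0,1,0,0.001,0.006,0]'

```text
clock: 11.83
position: [521.7, -203.3, 104.4]
ee_rot: [0.161, 0.987, -0.001, 0.009]
contact_force: [3.5, 5.2, 15.2]
gripper_width: 13.2
```

```bash
python3 look.py s16
```

```text
11.8333 [ 521.7 -203.3  104.4] [-57.6  -0.1] 13.2 [ 3.5  5.2 15.2] [-0.  -0.5  0. ]
s16 [ 493.4 -213.5  113.5] [-38.7870274  -23.50601168] tilt 38.4 -0.4 2032
```

Call:
apply_moves --plan '[1,0,0,-0.004,0,1,0,0.001,-0.009,0,1,0,0.001,-0.01,0,1,0,0.001,-0.01,0,0.4,0,0.001,-0.006,0,0.4,0,0.001,0.001,0,0.4,0,0.001,0.003,0,0.4,0,0.001,0.003,0]'

```text
clock: 12.55
position: [514.4, -201.6, 101.4]
ee_rot: [0.163, 0.987, 0.0, 0.001]
contact_force: [0.4, 1.6, 0.4]
gripper_width: 25.5
```

```bash
python3 look.py s17
```

```text
12.55 [ 514.4 -201.6  101.4] [-56.8  -7.5] 25.5 [0.4 1.6 0.4] [ 0.3 -0.2  0. ]
s17 [ 489.  -213.4  103.9] [-37.43731549 -27.72628097] tilt 45.0 -0.3 1859
```

View pics/s17c.png

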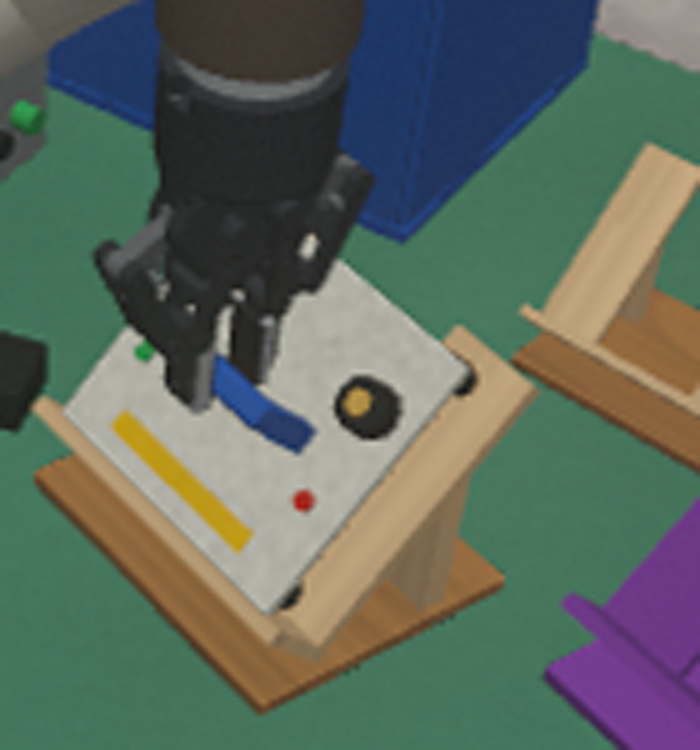

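Call:
apply_moves --plan '[0.4,0,0,0.01,0,0.4,0,0,0.03,0,0.4,0,0,0.06,0,0.4,0,0,0.1,0,0.4,0,0,0.13,7,0.4,0,0,0.13,14,0.4,0,0,0.13,21,0.4,0,0,0.13,28]'

```text
clock: 13.27
position: [513.5, -202.0, 231.5]
ee_rot: [-0.083, 0.997, -0.0, 0.0]
contact_force: [-0.1, 0.5, -0.3]
gripper_width: 25.3
```

Call:
apply_moves --plan '[0.4,0,0,0,7,0.4,0,0,0,14,0.4,0,0,0,21,0.4,0,0,0,28,0.4,0,0,0,35,0.4,0,0,0,42,0.4,0,0,0,49,0.4,0,0,0,56]'

```text
clock: 13.93
position: [513.3, -202.0, 230.6]
ee_rot: [-0.541, 0.841, 0.0, -0.001]
contact_force: [-0.4, 1.3, 1.4]
gripper_width: 25.4
```

Call:
apply_moves --plan '[0.4,0,0,0,7,0.4,0,0,0,14,0.4,0,0,0,21,0.4,0,0,0,28,0.4,0,0,0,35,0.4,0,0,0,42,0.4,0,0,0,49,0.4,0,0,0,56]'

```text
clock: 14.6
position: [513.3, -202.0, 230.6]
ee_rot: [0.873, -0.488, -0.001, 0.0]
contact_force: [-0.1, 0.3, -0.6]
gripper_width: 25.8
```

Call:
apply_moves --plan '[0.2,0,0,0,7,0.2,0,0,0,14,0.2,0,0,0,21,0.2,0,0,0,28,0.2,0,0,0,35,0.2,0,0,0,40,0.2,0,0,0,40,0.2,0,0,0,40]'

```text
clock: 15.27
position: [513.5, -201.9, 230.6]
ee_rot: [0.986, -0.165, -0.0, 0.0]
contact_force: [0.2, 0.5, -0.1]
gripper_width: 34.0
```

```bash
python3 look.py s18
python3 - <<'E'
from h import *
s=arm.read_state();print(s['joints'].round(2));q=s['ee_rot'];y=np.array([2*(q[0]*q[1]),1-2*(q[0]**2+q[2]**2)]);print(np.degrees(np.arctan2(y[1],y[0])))
im=grab('top','t18');crop(im,360,170,480,300,'t18c',5)
E
```

```text
15.2667 [ 513.5 -201.9  230.6] [-56.2  -8.3] 34.0 [ 0.2  0.5 -0.1] [-0. -0.  0.]
s18 [ 501.  -224.8  110.5] [-30.48582429 -12.72652369] tilt 45.1 -0.5 2513
[-0.08  0.25 -0.14  0.   -1.19  1.32]
-108.94753543545404
```

View pics/s18c.png

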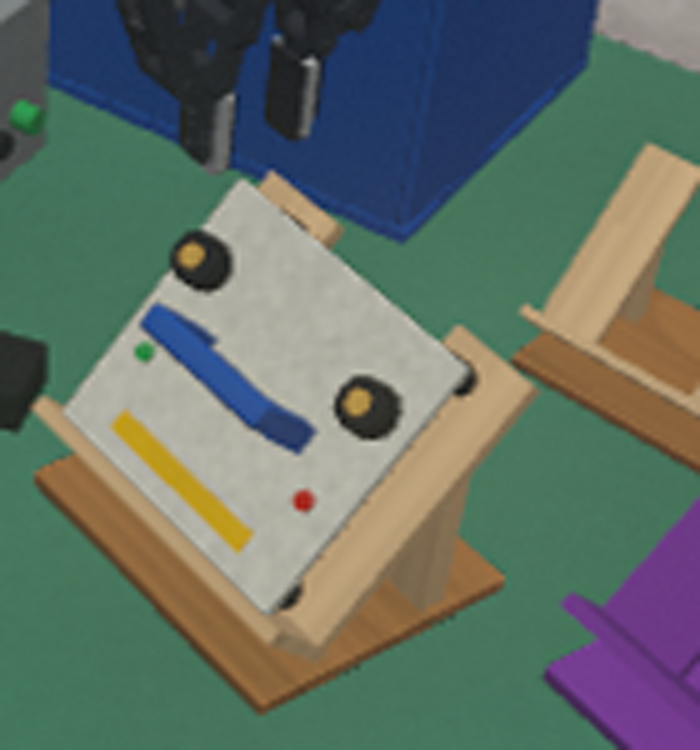

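View pics/t18c.png

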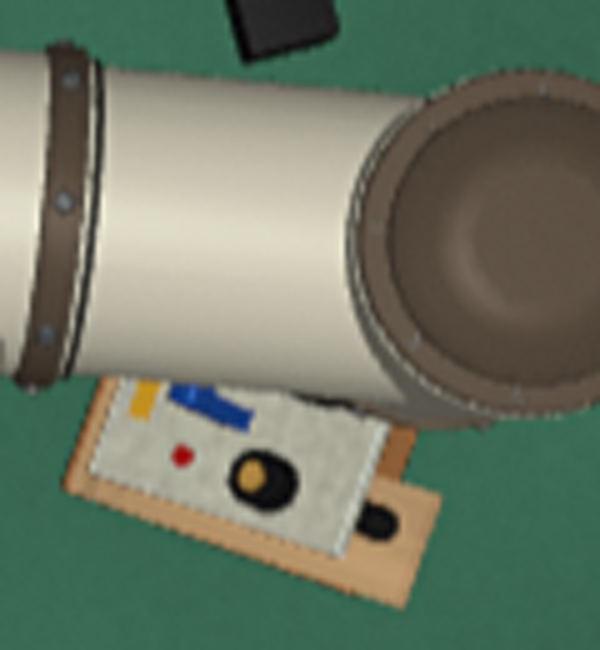

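Run:
```python
from h import *
im=load('s18');p=cloud(im);g=im['color'].astype(int)
m=np.zeros((480,640),bool);m[155:195,335:375]=1
m&=(g[...,2]>g[...,0]+40)&(g[...,2]>90)
q=p[m&~np.isnan(p[...,0])];r=np.array([[*rest(x),x[2]] for x in q]);print(len(q),np.percentile(r,[1,5,50,95,99],axis=0).round(1))
def dot(mask,t):
    v,u=np.nonzero(mask);print(t,u.mean(),v.mean(),len(u));w=p[mask];w=w[~np.isnan(w[:,0])];print(np.r_[rest(np.median(w,0)),np.median(w[:,2])].round(1))
B=np.zeros((480,640),bool);B[150:235,320:400]=1
dot(B&(g[...,0]>150)&(g[...,1]<80),'red');dot(B&(g[...,1]>g[...,0]+50)&(g[...,1]>120)&(g[...,2]<130),'green')
dot(B&(g[...,0]>180)&(g[...,2]<80)&(g[...,1]>130),'stripe')
```

```text
269 [[-69.6 -48.4 110.4]
 [-68.8 -47.7 115.9]
 [-63.2 -19.8 138.1]
 [-41.2  28.9 143.3]
 [-36.6  33.2 144.9]]
red 369.8888888888889 199.66666666666666 9
[-50.4 -64.9  94.7]
green 331.85714285714283 180.0 14
[-50.8  57.3  93. ]
stripe 346.01234567901236 194.90123456790124 162
[-69.8  -3.7  71.3]
```

Run:
```python
from h import *
im=load('t18')
def w(u,v): 
    U,V=u/5+359.5,v/5+169.5
    # intersect with plate front plane: z = a + z0c ; normal(-.707,.707): seat a=-5.5,z=81.5, +38 along normal
    K=im['camera_matrix'];M=np.linalg.inv(im['camera_from_world']);d=M[:3,:3]@np.array([(U-K[0,2])/K[0,0],(V-K[1,2])/K[1,1],1]);o=M[:3,3]
    n=np.r_[-RX*.7071,.7071];p0=np.r_[RO+RX*(-5.5-26.87),81.5+26.87]
    t=((p0-o)@n)/(d@n);q=o+d*t;return np.r_[rest(q),q[2]].round(1)
for n,uv in dict(red=(182,456),topR=(342,555),botR=(90,470),topedge=(388,425)).items(): 
    q=w(*uv); print(n,q,'plate x',((q[0]+32.4)*.7071+(q[2]-108.4)*.7071).round(1))
for n,uv,z in (('runner end out',(405,607),138),('runner end in',(440,492),138)): print(n,rest(ray(im,uv[0]/5+359.5,uv[1]/5+169.5,z)))
```

```text
red [-49.3 -61.5  91.4] plate x -24.0
topR [ 17.4 -80.8 158.2] plate x 70.4
botR [-82.1 -80.1  58.7] plate x -70.3
topedge [ 17.7 -23.6 158.4] plate x 70.8
runner end out [ 53.81815128 -91.96458034]
runner end in [ 51.86418243 -41.28375685]
```

Call:
apply_moves --plan '[0.2,0.008,0,-0.03,0,0.2,0.008,0,-0.06,0,0.2,0.008,0,-0.09,0,0.2,0.008,0,-0.115,0,0.2,0.008,0,-0.128,0,0.2,0.008,0,-0.136,0,0.2,0.008,0,-0.136,0,0.2,0.008,0,-0.136,0]'

```text
clock: 16.03
position: [522.3, -202.0, 95.2]
ee_rot: [0.987, -0.164, 0.0, 0.0]
contact_force: [-0.2, 0.4, 0.4]
gripper_width: 34.4
```

```bash
python3 look.py s19
```

```text
16.0333 [ 522.3 -202.    95.2] [-59.    0.1] 34.4 [-0.2  0.4  0.4] [ 0.1 -0.   0. ]
s19 [ 487.3 -214.8  105.6] [-35.60946532 -28.9403192 ] tilt 45.0 -0.3 1856
```

View pics/s19c.png

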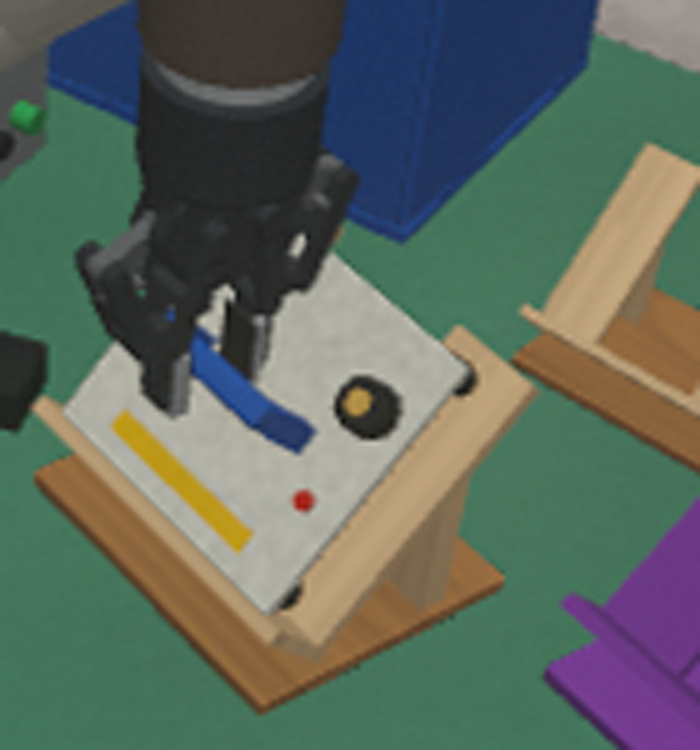

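Fingers straddle the bar with the plate lying free at 45°. Closing.

Call:
apply_moves --plan '[1,0,0,0,0,1,0,0,0,0,1,0,0,0,0,1,0,0,0,0,1,0,0,0,0]'

```text
clock: 16.5
position: [522.8, -202.0, 96.4]
ee_rot: [0.987, -0.163, 0.002, 0.0]
contact_force: [-0.4, 0.2, 5.6]
gripper_width: 17.7
```

```bash
python3 look.py s20
```

```text
16.5 [ 522.8 -202.    96.4] [-59.1   0.6] 17.7 [-0.4  0.2  5.6] [ 0.   0.3 -0.1]
s20 [ 489.5 -215.2  105.3] [-35.85555523 -26.72643149] tilt 45.0 -0.4 1953
```

View pics/s20c.png

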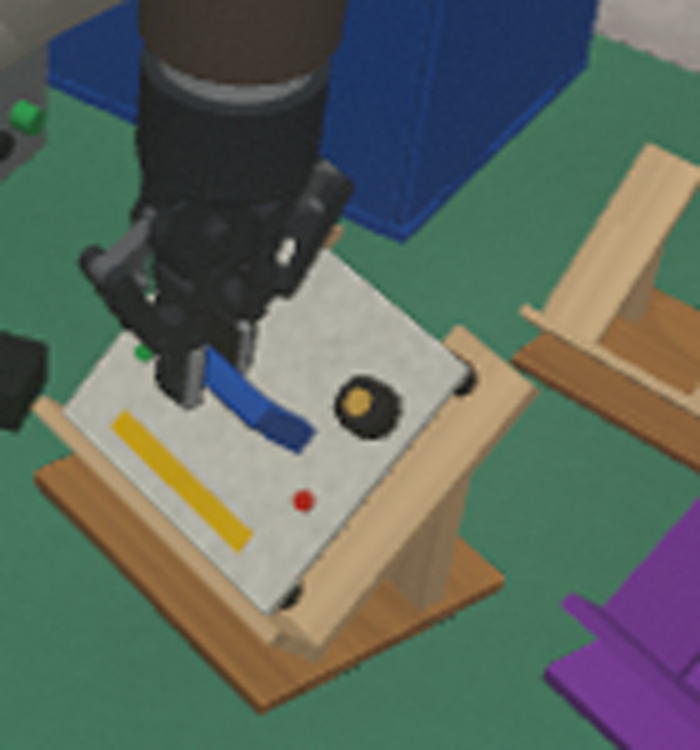

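Call:
apply_moves --plan '[1,0,0,0.003,0,1,0,0,0.006,0,1,0,0,0.01,0,1,0,0,0.015,0,1,0,0,0.02,0,1,0,0,0.025,0,1,0,0,0.025,0]'

```text
clock: 17.13
position: [522.6, -201.9, 121.0]
ee_rot: [0.987, -0.163, 0.001, 0.0]
contact_force: [0.3, 0.5, -3.8]
gripper_width: 18.0
```

```bash
python3 look.py s21
```

```text
17.1333 [ 522.6 -201.9  121. ] [-59.1   0.4] 18.0 [ 0.3  0.5 -3.8] [ 0.1 -0.2  0. ]
s21 [ 490.5 -215.   129.2] [-36.43246039 -25.82166109] tilt 43.8 -0.1 2093
```

View pics/s21c.png

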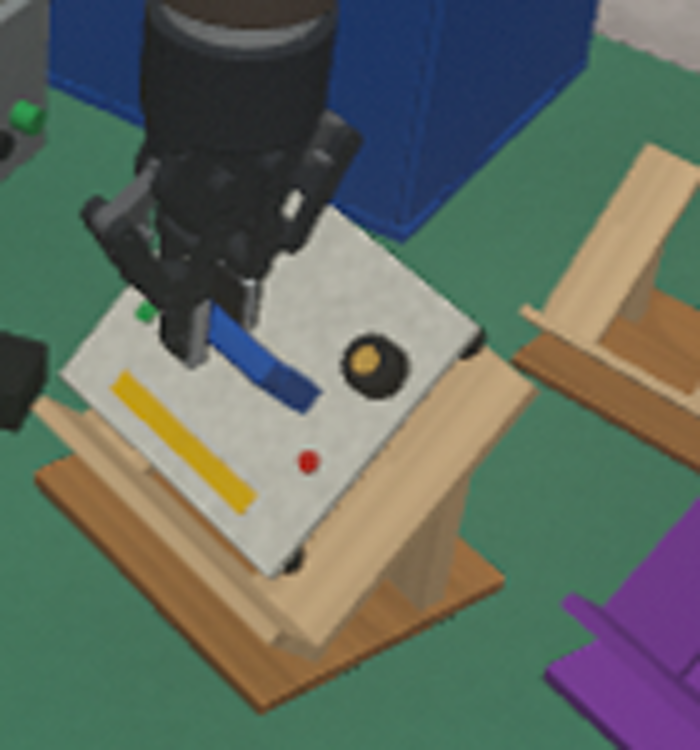

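Call:
apply_moves --plan '[1,0,0,0.01,0,1,0,0,0.025,0,1,0,0,0.045,0,1,0,0,0.065,0,1,0,0,0.085,0,1,0,0,0.1,0,1,0,0,0.11,0,1,0,0,0.115,0]'

```text
clock: 17.85
position: [522.3, -201.9, 236.6]
ee_rot: [0.987, -0.163, 0.001, -0.0]
contact_force: [-0.1, 0.2, -3.2]
gripper_width: 17.7
```

```bash
python3 look.py s22; sed -i 's/(315,100,430,250)/(315,40,430,250)/' look.py
```

```text
17.85 [ 522.3 -201.9  236.6] [-59.1   0. ] 17.7 [-0.1  0.2 -3.2] [ 0.1 -0.1  0. ]
s22 [ 492.  -214.6  243.7] [-37.26559759 -24.49716877] tilt 43.9 -0.0 2548
```

View pics/s22.png

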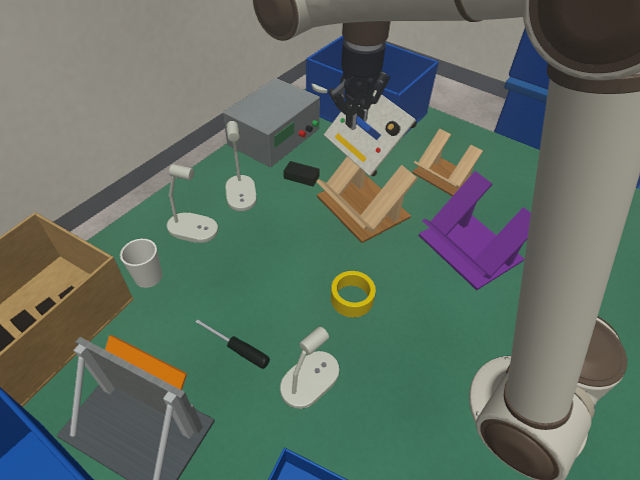

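Call:
apply_moves --plan '[1,0,0.008,0,-3,1,0.001,0.025,0,-8,1,0.002,0.045,0,-14,1,0.003,0.068,0,-20,1,0.004,0.092,0,-26,1,0.005,0.116,0,-32,1,0.006,0.14,0,-38,1,0.007,0.164,0,-44]'

```text
clock: 18.57
position: [528.0, -36.7, 233.5]
ee_rot: [0.852, -0.523, -0.001, 0.001]
contact_force: [-0.7, 0.4, -3.9]
gripper_width: 17.8
```

Call:
apply_moves --plan '[1,0.001,0.024,0,-6,1,0.002,0.048,0,-12,1,0.003,0.072,0,-18,1,0.004,0.096,0,-24,1,0.005,0.12,0,-30,1,0.006,0.144,0,-36,1,0.006,0.168,0,-42,1,0.006,0.19,0,-48]'

```text
clock: 19.23
position: [534.1, 153.3, 233.3]
ee_rot: [-0.566, 0.825, 0.0, -0.001]
contact_force: [-0.2, -0.6, -2.9]
gripper_width: 17.7
```

Run:
```python
from h import *
s=arm.read_state();print(s['clock'],s['position'],s['joints'].round(2),s['contact_force'].round(1),s['gripper_width']);q=s['ee_rot'];y=np.array([2*(q[0]*q[1]),1-2*(q[0]**2+q[2]**2)]);print(np.degrees(np.arctan2(y[1],y[0])))
grab('side','s23')
```

```text
19.2333 [534.0670412  153.34293454 233.33822832] [ 0.57  0.25 -0.12 -0.   -1.2  -0.94] [-0.2 -0.6 -2.9] 17.692052479145765
158.9116224868952
```

View pics/s23.png

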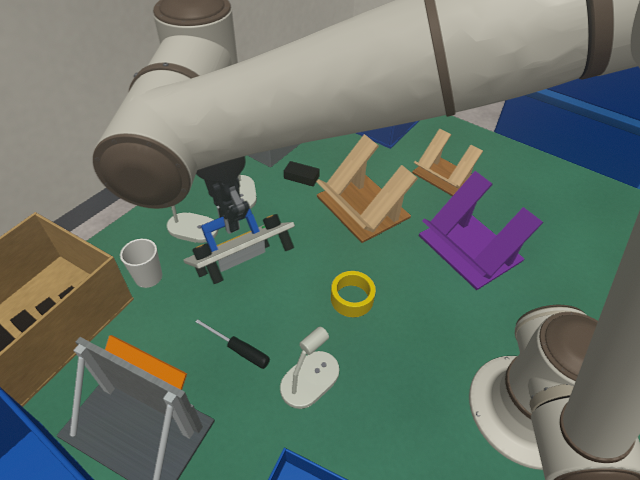

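Call:
apply_moves --plan '[1,0.001,0.02,0,-7,1,0.002,0.04,0,-14,1,0.003,0.06,0,-21,1,0.003,0.08,0,-28,1,0.004,0.1,0,-35,1,0.005,0.12,0,-42,1,0.005,0.14,0,-49,1,0.006,0.155,0,-55]'

```text
clock: 19.95
position: [540.1, 308.1, 233.0]
ee_rot: [-0.121, 0.993, -0.001, -0.001]
contact_force: [0.1, -0.6, -3.4]
gripper_width: 17.7
```

Call:
apply_moves --plan '[1,0,0.006,0,-3.5,1,0,0.006,0,-3.5,1,0,0.006,0,-3.5,1,0,0.006,0,-3.5]'

```text
clock: 20.28
position: [540.5, 312.4, 233.9]
ee_rot: [-0.094, 0.996, -0.001, -0.001]
contact_force: [0.3, -0.2, -3.4]
gripper_width: 17.6
```

```bash
cat >> h.py <<'E'
SO=np.array([529.5,386.7]);SH=np.radians(100.4);SX=np.array([np.cos(SH),np.sin(SH)]);SY=np.array([-SX[1],SX[0]])
def stand(p): d=np.asarray(p)[:2]-SO; return np.array([d@SX,d@SY])
E
cat > look2.py <<'E'
import sys
from h import *
t=sys.argv[1]
s=arm.read_state();print(s['clock'],s['position'].round(1),'stand',stand(s['position']).round(1),round(s['gripper_width'],1),s['contact_force'].round(1),s['wrist_torque'].round(1))
q=s['ee_rot'];y=np.array([2*(q[0]*q[1]),1-2*(q[0]**2+q[2]**2)]);print(np.degrees(np.arctan2(y[1],y[0])).round(1))
im=grab('side',t);crop(im,30,190,250,440,t+'c',3)
im=grab('top',t+'t');crop(im,80,130,240,290,t+'tc',4)
E
python3 look2.py s24
```

```text
20.2833 [540.5 312.4 233.9] stand [-75.1   2.6] 17.6 [ 0.3 -0.2 -3.4] [-0.2 -0.  -0. ]
100.8
```

View pics/s24.png

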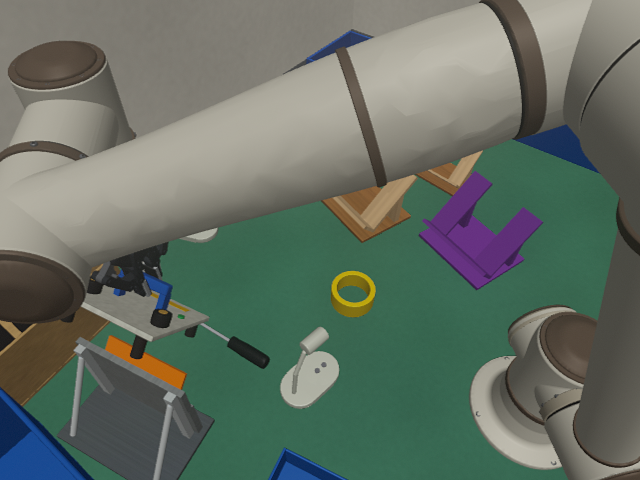

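View pics/s24tc.png

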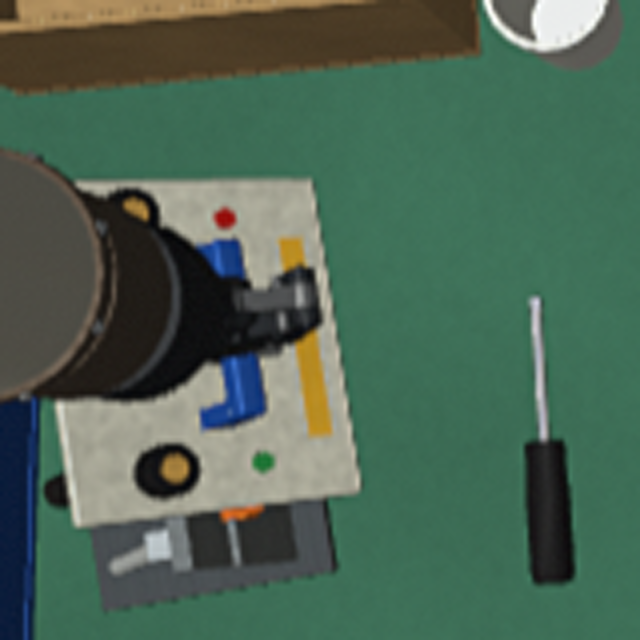

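```bash
cat >> h.py <<'E'
def onplane(im,U,V,c,n):
    K=im['camera_matrix'];M=np.linalg.inv(im['camera_from_world']);d=M[:3,:3]@np.array([(U-K[0,2])/K[0,0],(V-K[1,2])/K[1,1],1]);o=M[:3,3]
    return o+d*(((c-o)@n)/(d@n))
E
python3 - <<'E'
from h import *
im=load('s24t')
c,n,k=plateplane(im,(90,170,172,262));print(c,stand(c),'tilt',tilt(n,SX),tilt(n,SY),k)
f=lambda u,v:onplane(im,u/4+79.5,v/4+129.5,c,n)
P={}
for k,uv in dict(red=(225,218),green=(263,461),s1=(290,238),s2=(319,436),bl=(313,180),br=(359,492),tr=(76,526)).items():
    P[k]=f(*uv);print(k,np.r_[stand(P[k]),P[k][2]].round(1))
for a,b in(('red','green'),('s1','s2'),('bl','br')):
    d=P[b]-P[a];print(a,b,'b mid',((stand(P[a])+stand(P[b]))/2)[1].round(1),'len',np.linalg.norm(d).round(1),'heading',np.degrees(np.arctan2(d[1],d[0])).round(1))
E
```

```text
[522.04281677 330.32587256 240.5735643 ] [-54.1018191   17.51128198] tilt 43.84508693220127 0.13188992879391404 2174
red [-64.  -63.3 230.8]
green [-64.1  56.5 231.1]
s1 [-86.8 -52.6 209. ]
s2 [-86.   47.2 210. ]
bl [-99.  -81.8 197.2]
br [-97.8  77.1 198.7]
tr [  1.9  76.8 294.5]
red green b mid -3.4 len 119.8 heading -169.6
s1 s2 b mid -2.7 len 99.7 heading -170.0
bl br b mid -2.4 len 159.0 heading -170.0
```

Call:
apply_moves --plan '[1,-0.003,0.008,0,-0.3,1,-0.006,0.0155,0,-0.3,1,-0.006,0.0155,-0.015,-0.3,1,-0.006,0.0155,-0.03,-0.3,1,-0.006,0.0155,-0.045,-0.3,1,-0.006,0.0155,-0.06,-0.3,1,-0.006,0.0155,-0.065,-0.3,1,-0.006,0.0155,-0.065,-0.3]'

```text
clock: 21.05
position: [533.8, 328.6, 168.1]
ee_rot: [-0.091, 0.996, -0.001, -0.001]
contact_force: [-0.0, -0.2, -3.8]
gripper_width: 17.6
```

```bash
python3 look2.py s25
```

```text
21.05 [533.8 328.6 168.1] stand [-58.    6.2] 17.6 [-0.  -0.2 -3.8] [-0.1 -0.   0. ]
100.4
```

View pics/s25c.png

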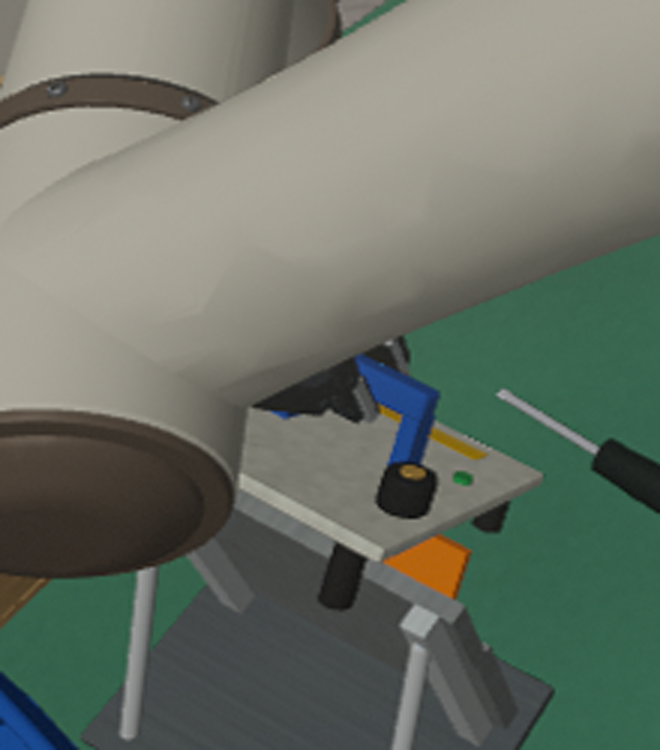

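View pics/s25tc.png

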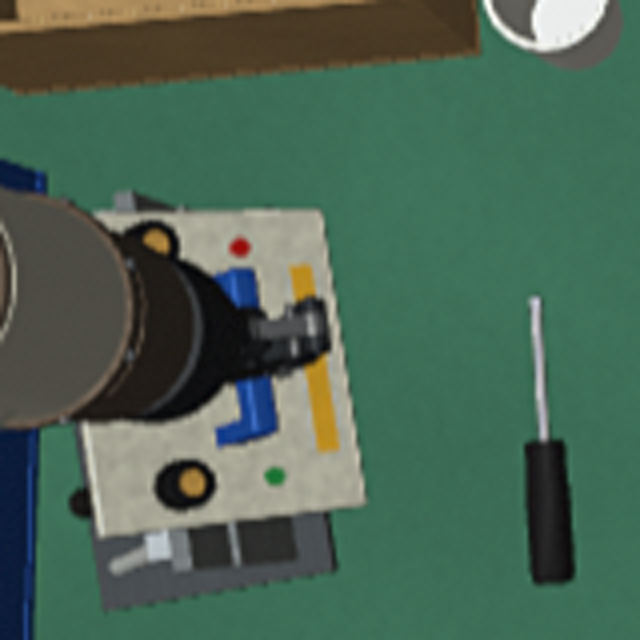

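```bash
cat > pl.py <<'E'
import sys
from h import *
def run(t,box,pts,s=4,o=(80,130)):
    im=load(t);c,n,k=plateplane(im,box);th=tilt(n,SX);print('tilt',th.round(1),tilt(n,SY).round(1),k)
    C,S=np.cos(np.radians(th)),np.sin(np.radians(th));X={'red':(-25,0),'bl':(-70,0),'br':(-70,0),'tr':(70,0)};P={}
    for k,uv in pts.items():
        P[k]=onplane(im,uv[0]/s+o[0]-.5,uv[1]/s+o[1]-.5,c,n);q=np.r_[stand(P[k]),P[k][2]]
        e=''
        if k in('bl','br','tr'):
            dx,dz=-6-X[k][0],1.5-38; e=('edge',(q[0]+dx*C-dz*S).round(1),(q[2]+dx*S+dz*C).round(1))
        print(k,q.round(1),e)
    for a,b in(('red','green'),('s1','s2'),('bl','br')):
        if a in P and b in P:
            d=P[b]-P[a];print(a,b,'b mid',((stand(P[a])+stand(P[b]))/2)[1].round(1),'len',np.linalg.norm(d).round(1),'head',np.degrees(np.arctan2(d[1],d[0])).round(1))
E
python3 - <<'E'
from pl import *
run('s25t',(95,180,172,265),dict(red=(240,247),green=(275,476),s1=(302,266),s2=(328,451),bl=(322,210),br=(366,500),tr=(99,536)))
im=load('s25t')
print('board top corner', np.r_[stand(ray(im,(123)/4+79.5,193/4+129.5,160))])
# side view: project cleat edge ends and plate
s=load('s25')
for n,b in(('cleat end',75),('stand end',100)):
  for sg in(1,):
    p=np.r_[SO+SX*(-25 if b==75 else 4)+SY*b,139 if b==75 else 160];print(n,((proj(s,p)-[30,190])*3).round(0))
E
```

```text
tilt 43.6 -0.2 1817
red [-47.  -60.5 166.4] 
green [-46.6  59.7 166.3] 
s1 [-70.3 -49.3 144.2] 
s2 [-68.9  49.7 145.1] 
bl [-82.  -79.2 133.1] ('edge', np.float64(-10.5), np.float64(150.8))
br [-81.1  77.9 133.3] ('edge', np.float64(-9.6), np.float64(151.1))
tr [ 20.3  79.  229.9] ('edge', np.float64(-9.6), np.float64(151.1))
red green b mid -0.4 len 120.2 head -169.8
s1 s2 b mid 0.2 len 99.1 head -170.4
bl br b mid -0.7 len 157.1 head -169.9
board top corner [ 11.0677606  -99.92165115]
cleat end [465. 545.]
stand end [463. 598.]
```

Call:
apply_moves --plan '[1,0,0.002,-0.006,0,1,-0.001,0.004,-0.012,0,1,-0.001,0.004,-0.018,0,1,-0.001,0.004,-0.022,0,1,-0.001,0.004,-0.025,0,1,-0.001,0.004,-0.025,0]'

```text
clock: 21.65
position: [533.4, 332.4, 143.7]
ee_rot: [-0.091, 0.996, -0.001, -0.001]
contact_force: [-0.9, 0.1, -2.9]
gripper_width: 17.6
```

```bash
python3 look2.py s26
```

```text
21.65 [533.4 332.4 143.7] stand [-54.1   6. ] 17.6 [-0.9  0.1 -2.9] [-0.1  0.1 -0. ]
100.4
```

View pics/s26c.png

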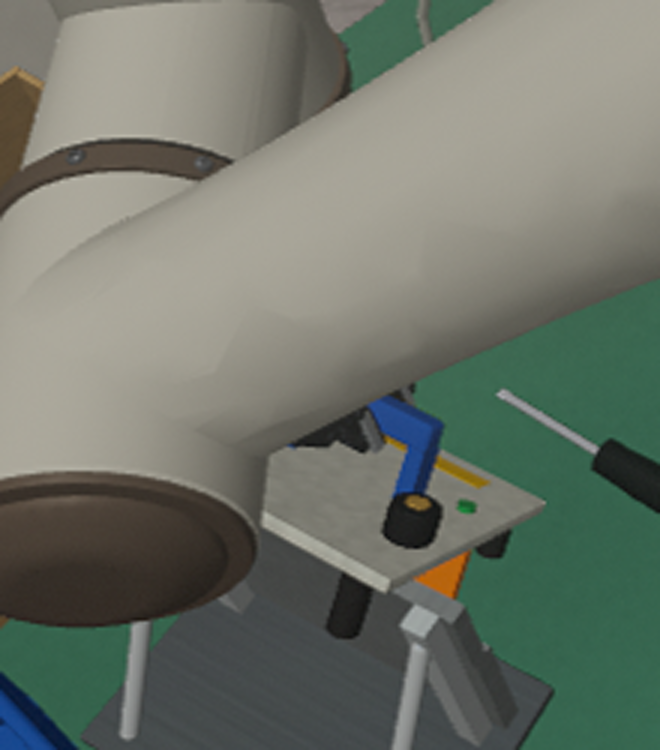

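View pics/s26tc.png

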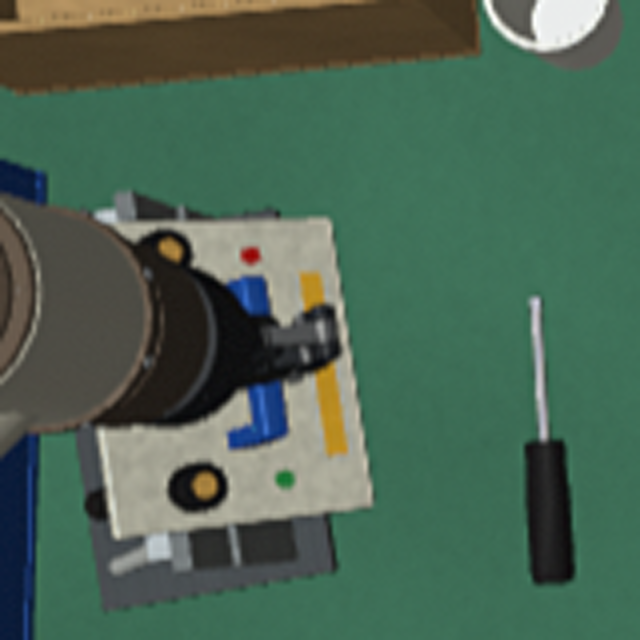

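Run:
```python
from pl import *
run('s26t',(100,180,174,265),dict(red=(250,255),green=(286,479),s1=(312,273),s2=(338,453),bl=(331,218),br=(373,506),tr=(115,540)))
```

```text
tilt 44.0 -0.2 1733
red [-43.  -60.2 141.2] 
green [-43.3  60.3 140.5] 
s1 [-66.9 -49.3 118.2] 
s2 [-65.8  49.5 118.8] 
bl [-78.5 -79.3 107.1] ('edge', np.float64(-7.1), np.float64(125.3))
br [-76.8  80.3 108.1] ('edge', np.float64(-5.4), np.float64(126.2))
tr [ 23.6  80.8 204.9] ('edge', np.float64(-5.8), np.float64(125.9))
red green b mid 0.0 len 120.5 head -169.5
s1 s2 b mid 0.1 len 98.8 head -170.2
bl br b mid 0.5 len 159.6 head -170.2
```

Call:
apply_moves --plan '[1,0,-0.002,-0.003,0,1,0.001,-0.004,-0.006,0,1,0.001,-0.006,-0.009,0,1,0.002,-0.009,-0.012,0,1,0.002,-0.009,-0.012,0,1,0.002,-0.009,-0.012,0]'

```text
clock: 22.25
position: [537.6, 326.8, 135.7]
ee_rot: [-0.091, 0.996, 0.003, 0.004]
contact_force: [-2.4, 4.9, 5.6]
gripper_width: 18.0
```

```bash
python3 look2.py s27
python3 - <<'E'
from pl import *
for t,b in(('s27t',(100,180,178,265)),):
    c,n,k=plateplane(load(t),b);print(c,'tilt',tilt(n,SX),tilt(n,SY),k)
E
```

```text
22.25 [537.6 326.8 135.7] stand [-60.4   2.8] 18.0 [-2.4  4.9  5.6] [1.9 0.8 0. ]
100.4
[521.77562032 344.19568257 139.82185897] tilt 50.9923733081653 0.9957997557853052 518
```

View pics/s27c.png

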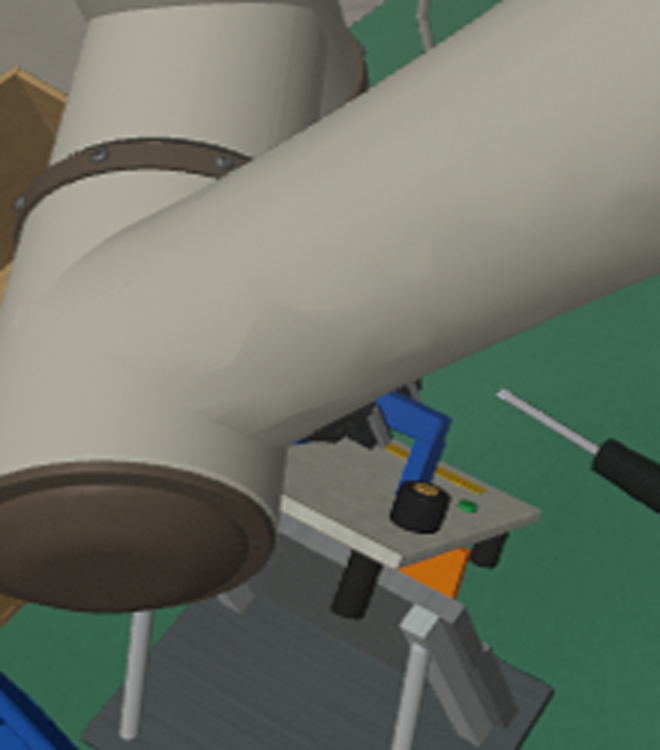

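View pics/s27tc.png

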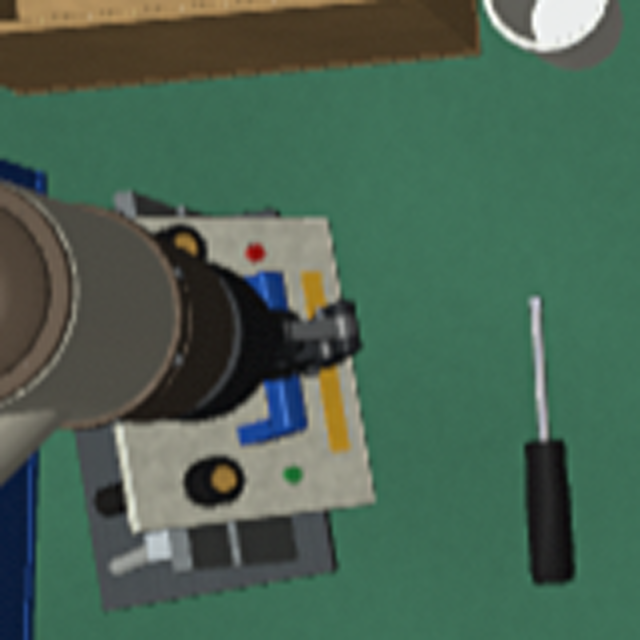

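Call:
apply_moves --plan '[1,0,-0.002,-0.004,0,1,0,-0.004,-0.007,0,1,0,-0.006,-0.01,0,1,0,-0.008,-0.014,0,1,0,-0.008,-0.014,0,1,0,-0.008,-0.014,0]'

```text
clock: 22.85
position: [536.3, 316.2, 118.4]
ee_rot: [-0.09, 0.996, 0.001, 0.001]
contact_force: [2.2, 5.6, 0.5]
gripper_width: 17.4
```

```bash
python3 look2.py s28
python3 - <<'E'
from pl import *
for t,b in(('s28t',(100,180,178,265)),):
    c,n,k=plateplane(load(t),b);print(c,'tilt',tilt(n,SX),tilt(n,SY),k)
E
```

```text
22.85 [536.3 316.2 118.4] stand [-70.6   6. ] 17.4 [2.2 5.6 0.5] [ 1.7 -0.5 -0.1]
100.4
[473.66666538 374.83663406 198.50871092] tilt -65.37554680876916 1.6456621274473968 80
```

View pics/s28c.png

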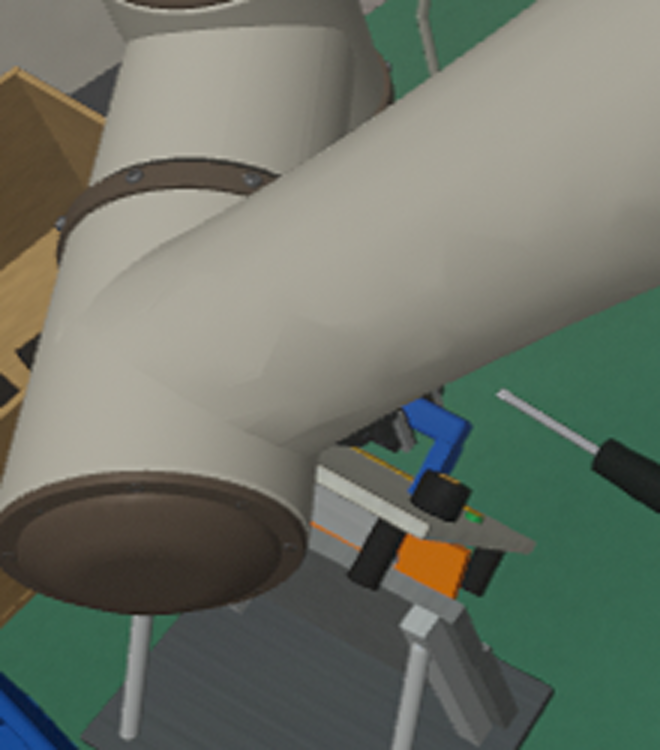

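View pics/s28tc.png

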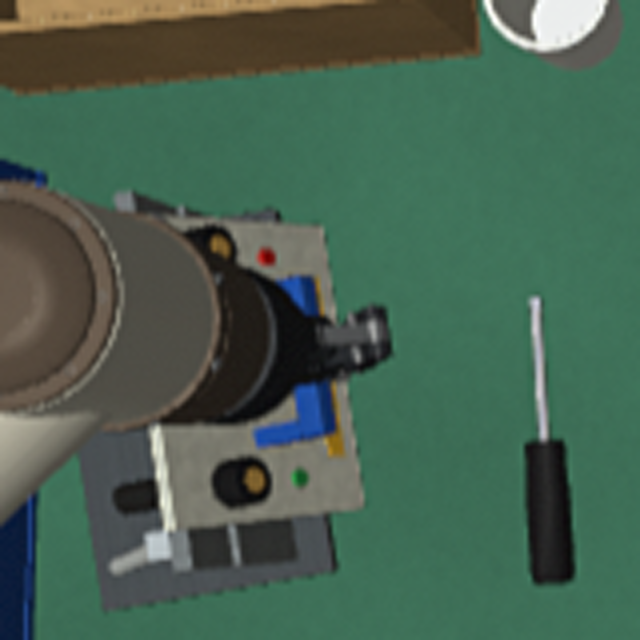

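Call:
apply_moves --plan '[1,0,-0.001,-0.004,0,1,0,-0.002,-0.007,0,1,0.001,-0.003,-0.01,0,1,0.001,-0.005,-0.013,0,1,0.001,-0.005,-0.013,0,1,0.001,-0.005,-0.013,0]'

```text
clock: 23.45
position: [538.0, 313.1, 107.6]
ee_rot: [-0.091, 0.996, 0.002, 0.002]
contact_force: [-1.1, 7.2, 8.5]
gripper_width: 16.6
```

```bash
python3 look2.py s29
```

```text
23.45 [538.  313.1 107.6] stand [-73.9   5. ] 16.6 [-1.1  7.2  8.5] [ 2.7  0.6 -0.1]
100.4
```

View pics/s29c.png

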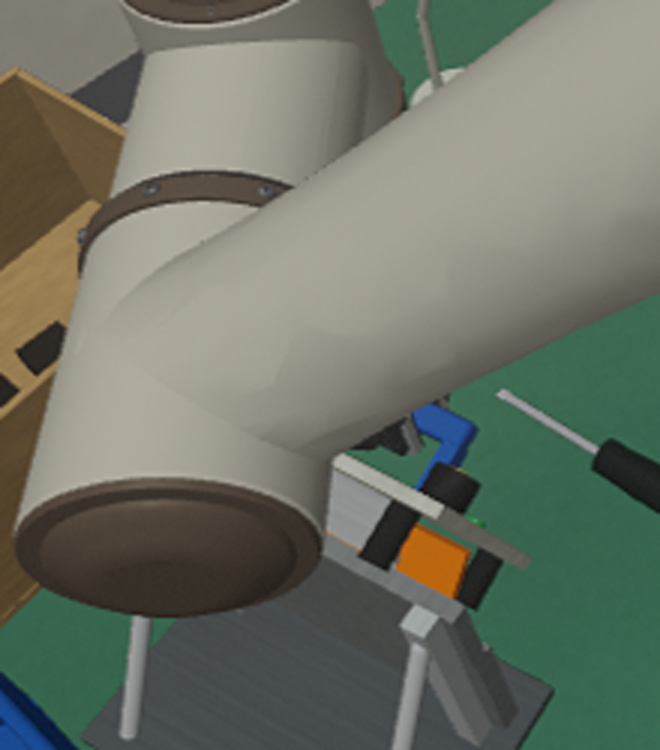

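View pics/s29tc.png

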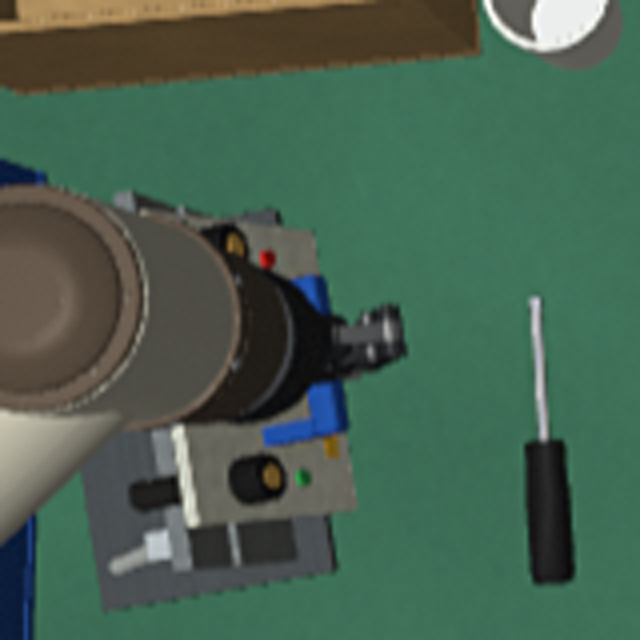

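Call:
apply_moves --plan '[1,0,0,-0.003,0,1,0,-0.001,-0.006,0,1,0,-0.001,-0.009,0,1,0,-0.001,-0.009,0,1,0,-0.001,-0.009,0]'

```text
clock: 23.97
position: [540.5, 316.3, 103.9]
ee_rot: [-0.092, 0.996, 0.006, 0.007]
contact_force: [-6.3, 10.0, 23.2]
gripper_width: 16.6
```

```bash
python3 look2.py s30
```

```text
23.9667 [540.5 316.3 103.9] stand [-71.3   1.9] 16.6 [-6.3 10.  23.2] [4.7 2.2 0.3]
100.6
```

View pics/s30c.png

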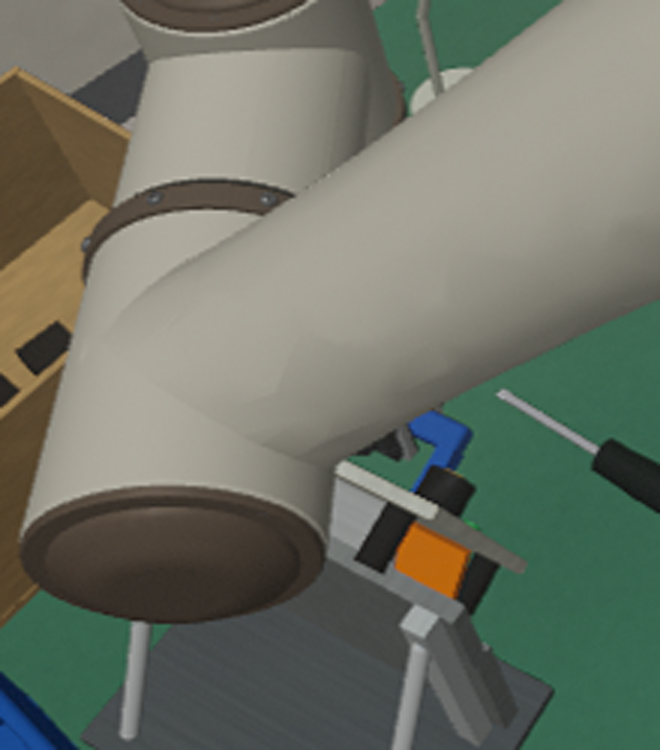

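View pics/s30tc.png

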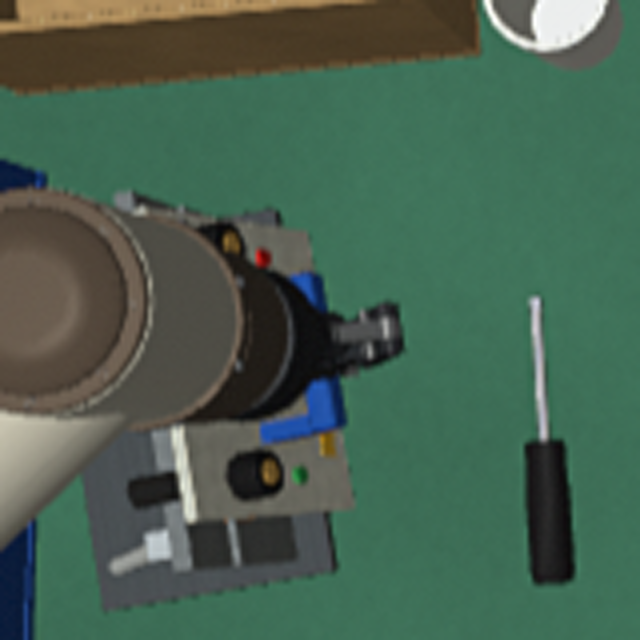

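Call:
apply_moves --plan '[1,0,0,0.004,0,1,0,0,0.008,0,1,0,-0.002,0.01,0,1,0,-0.002,0.01,0,1,0,-0.002,0.01,0]'

```text
clock: 24.48
position: [537.9, 312.4, 108.0]
ee_rot: [-0.091, 0.996, 0.004, 0.003]
contact_force: [-2.1, 13.6, 4.3]
gripper_width: 16.5
```

```bash
python3 look2.py s31
```

```text
24.4833 [537.9 312.4 108. ] stand [-74.6   5.2] 16.5 [-2.1 13.6  4.3] [ 4.3  0.7 -0. ]
100.5
```

View pics/s31c.png

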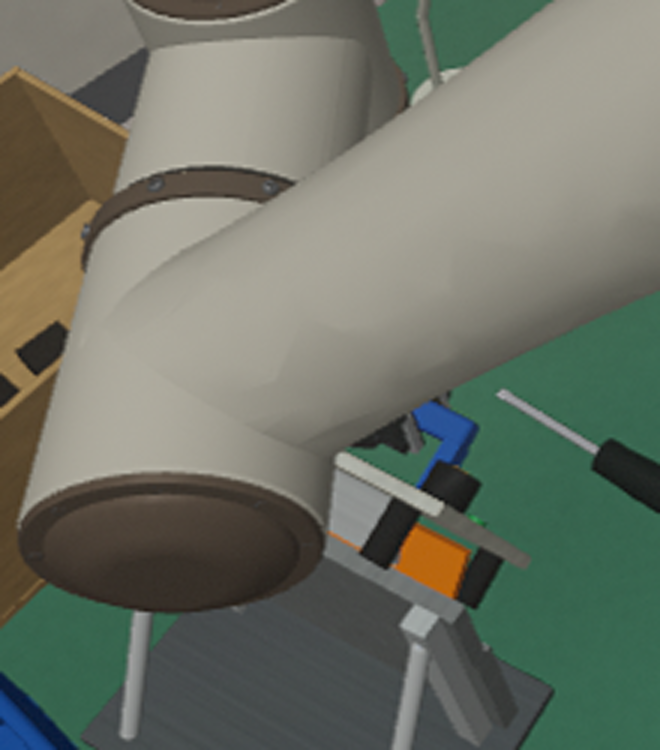

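Call:
apply_moves --plan '[1,0,0.002,0,0,1,-0.001,0.004,0,0,1,-0.001,0.005,0,0,1,-0.001,0.005,0,0]'

```text
clock: 24.92
position: [536.5, 313.4, 107.5]
ee_rot: [-0.091, 0.996, 0.001, 0.001]
contact_force: [0.1, 3.0, 4.9]
gripper_width: 16.3
```

Call:
apply_moves --plan '[0.4,0,0,0,0,0.4,0,0,0,0,0.4,0,0,0,0,0.4,0,0,0,0]'

```text
clock: 25.25
position: [535.1, 311.5, 106.0]
ee_rot: [-0.09, 0.996, -0.001, -0.001]
contact_force: [-1.1, 0.3, 2.9]
gripper_width: 25.8
```

```bash
python3 look2.py s32
```

```text
25.25 [535.1 311.5 106. ] stand [-75.    8.1] 25.8 [-1.1  0.3  2.9] [0.3 0.1 0. ]
100.4
```

View pics/s32c.png

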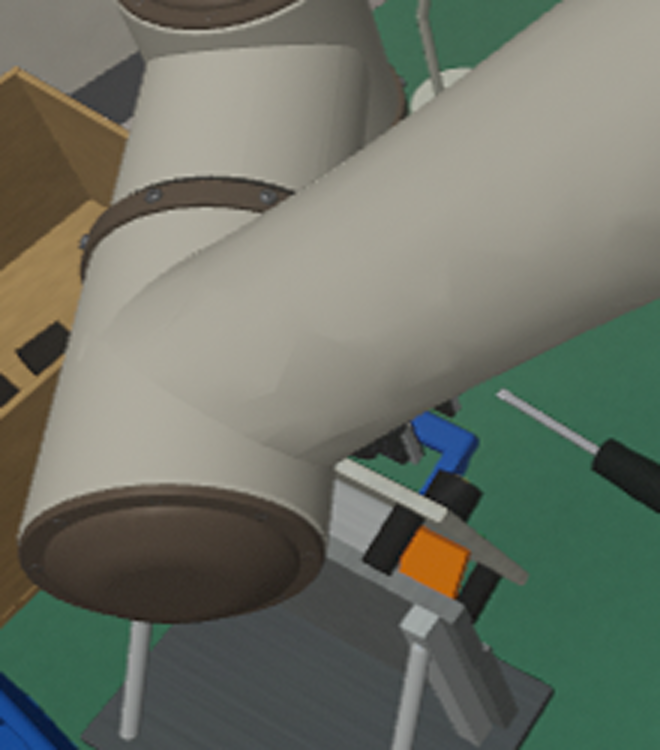

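View pics/s32tc.png

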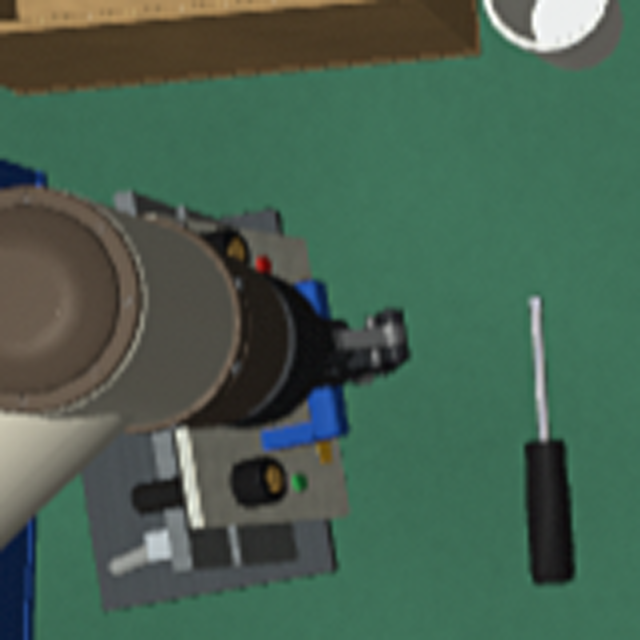

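Call:
apply_moves --plan '[0.4,0,0,0.003,0,0.4,0,0,0.006,0,0.4,0,0,0.009,0,0.4,0,0,0.012,0,0.4,0,0,0.012,0]'

```text
clock: 25.77
position: [536.1, 312.6, 119.6]
ee_rot: [-0.091, 0.996, -0.0, 0.0]
contact_force: [0.2, -1.5, 1.2]
gripper_width: 25.8
```

```bash
python3 look2.py s33
```

```text
25.7667 [536.1 312.6 119.6] stand [-74.1   6.9] 25.8 [ 0.2 -1.5  1.2] [-0.3  0.  -0. ]
100.4
```

View pics/s33c.png

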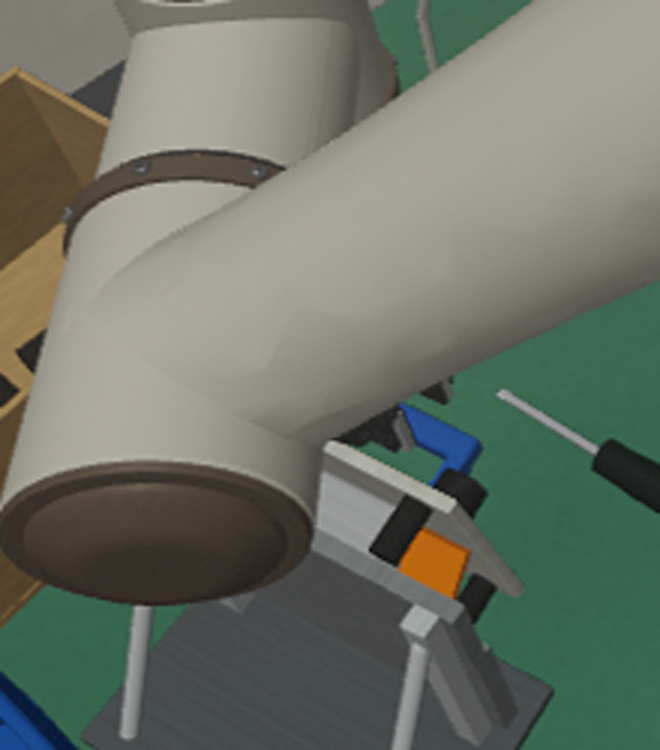

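View pics/s33tc.png

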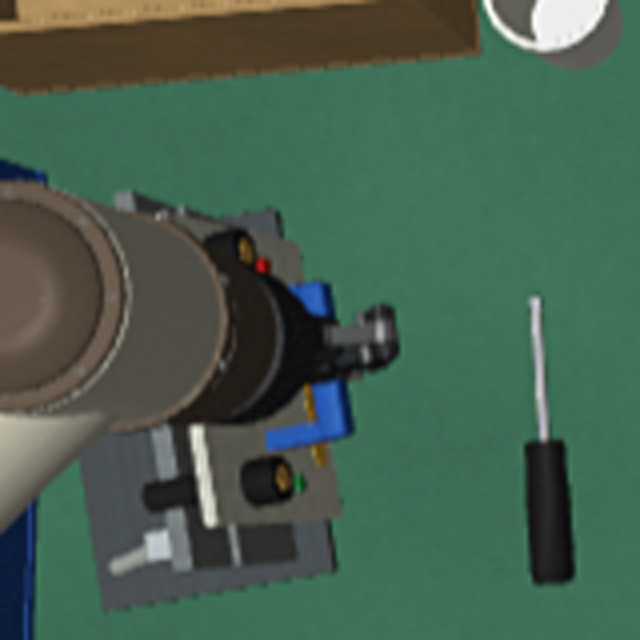

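Call:
apply_moves --plan '[0.3,0,0,0.004,0,0.3,0,0,0.008,0,0.3,0,0,0.012,0,0.3,0,0,0.016,0,0.3,0,0,0.02,0,0.3,0,0,0.025,0,0.3,0,0,0.025,0]'

```text
clock: 26.45
position: [536.4, 313.5, 145.2]
ee_rot: [-0.091, 0.996, 0.001, 0.001]
contact_force: [-0.1, -0.3, 0.0]
gripper_width: 29.9
```

```bash
python3 look2.py s34
```

```text
26.45 [536.4 313.5 145.2] stand [-73.3   6.4] 29.9 [-0.1 -0.3  0. ] [0. 0. 0.]
100.4
```

View pics/s34c.png

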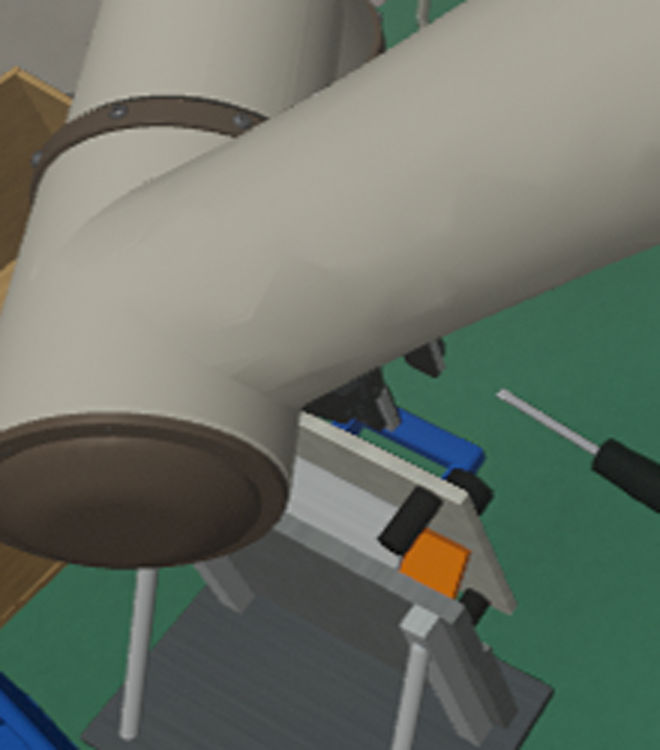

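View pics/s34tc.png

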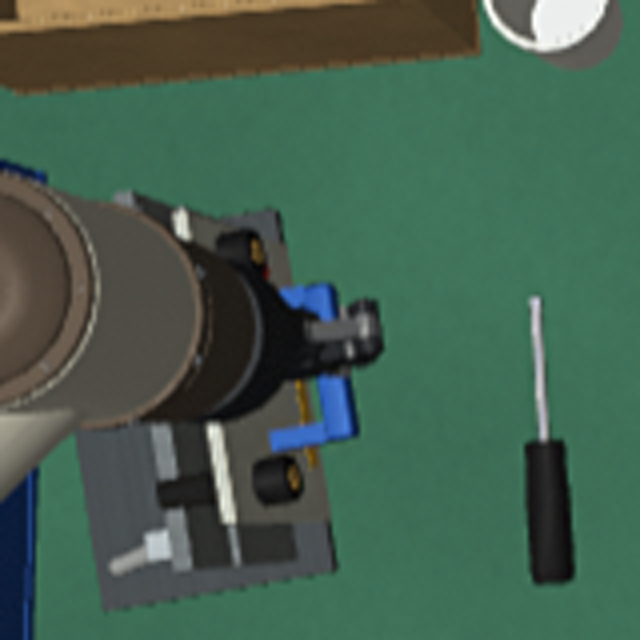

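Call:
apply_moves --plan '[0.3,0,0,0.02,0,0.3,0,0,0.05,0,0.3,0,0,0.085,0,0.3,0,0,0.12,0,0.3,0,-0.03,0.14,0,0.3,0,-0.07,0.14,0,0.3,0,-0.11,0.14,0,0.3,0,-0.15,0.14,0]'

```text
clock: 27.22
position: [535.3, 161.6, 283.9]
ee_rot: [-0.091, 0.996, 0.0, 0.0]
contact_force: [1.0, -0.5, -0.2]
gripper_width: 30.2
```

Call:
apply_moves --plan '[0.3,-0.02,-0.04,0,0,0.3,-0.04,-0.08,0,0,0.3,-0.06,-0.12,0,0,0.3,-0.08,-0.16,0,0,0.3,-0.1,-0.2,0,0,0.3,-0.1,-0.23,0,0,0.3,-0.1,-0.23,0,0,0.3,-0.1,-0.23,0,0]'

```text
clock: 27.88
position: [435.0, -69.1, 283.9]
ee_rot: [-0.088, 0.996, 0.0, 0.0]
contact_force: [0.0, 0.9, 0.0]
gripper_width: 29.9
```

```bash
python3 look2.py s35
python3 - <<'E'
from h import *
im=load('s35');crop(im,50,310,220,440,'s35d',4);im=load('s35t');crop(im,85,160,185,290,'s35td',5)
E
```

```text
27.8833 [435.  -69.1 283.9] stand [-431.3  175.2] 29.9 [0.  0.9 0. ] [ 0.1 -0.1 -0. ]
100.1
```

View pics/s35.png

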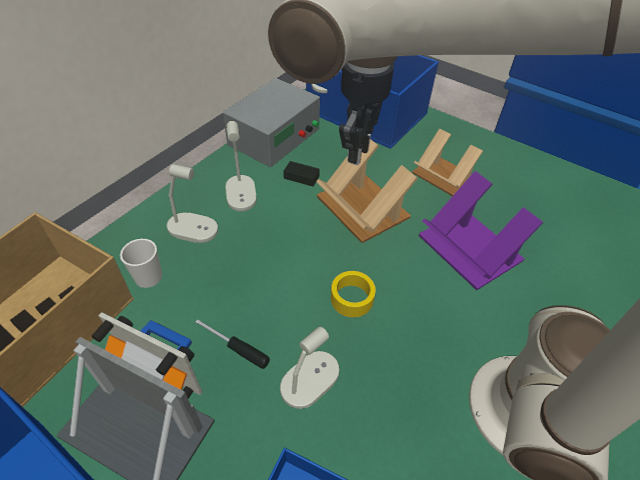

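View pics/s35d.png

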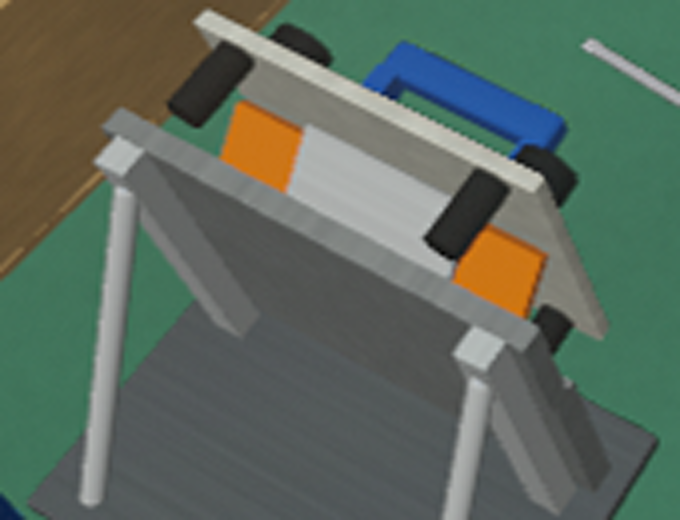

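View pics/s35td.png

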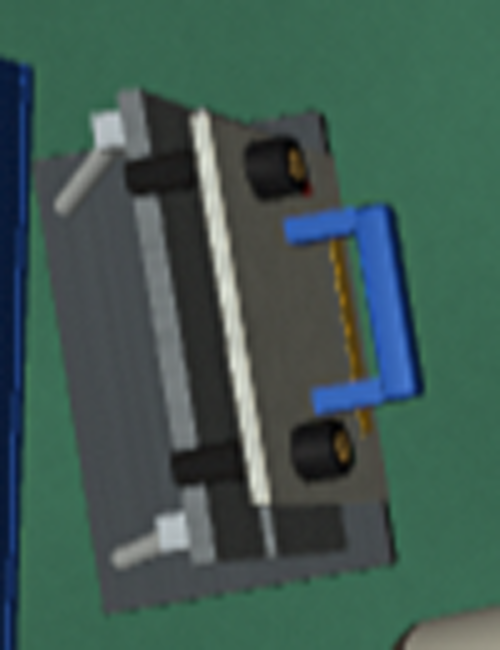

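Run:
```python
from h import *
def P(px,py,pz): return np.r_[SO+SX*(-pz)+SY*(py),125+px]   # plate y along stand y? 
t=load('s35t');s=load('s35')
print('SY',SY)
for nm,p in dict(topL_front=(70,80,38),topR_front=(70,-80,38),topL_rear=(70,80,30),topR_rear=(70,-80,30),barA=(7,42,83),barB=(7,-42,83),botA=(-70,80,38),footA=(54,60,0),footB=(54,-60,0)).items():
    q=P(*p);print(nm,'top',((proj(t,q)-[85,160])*5).round(0),'side',((proj(s,q)-[50,310])*4).round(0))
c=cloud(t)
# depth: top edge of plate
m=np.zeros((480,640),bool);m[180:262,122:142]=1
g=t['color'].astype(int);m&=(g.min(-1)>190)
q=c[m&~np.isnan(c[...,0])];r=np.array([[*stand(x),x[2]] for x in q]);print('top edge',np.median(r,0),np.percentile(r,[3,97],axis=0).round(1),len(r))
m=np.zeros((480,640),bool);m[195:245,150:172]=1;m&=(g[...,2]>170)&(g[...,0]<110)
q=c[m&~np.isnan(c[...,0])];r=np.array([[*stand(x),x[2]] for x in q]);print('bar top',np.median(r,0),np.percentile(r,[3,97],axis=0).round(1),len(r))
# side rear face plane
cs=cloud(s);m=np.zeros((480,640),bool);m[316:395,103:200]=1;g=s['color'].astype(int);q=cs[m&~np.isnan(cs[...,0])&(np.ptp(g,axis=-1)<25)]
r=np.array([[*stand(x),x[2]] for x in q]);k=(r[:,2]>165)&(abs(r[:,0]+30)<15)&(abs(r[:,1])<80);A=np.c_[r[k,2],r[k,1],np.ones(k.sum())];print('rear face x=',np.linalg.lstsq(A,r[k,0],rcond=None)[0],k.sum(),np.median(r[k],0))
k=(r[:,2]>75)&(r[:,2]<110)&(r[:,1]>60);print('low edge',k.sum(),np.median(r[k],0) if k.any() else '')
```

```text
SY [-0.98357147 -0.18051915]
topL_front top [278. 495.] side [545. 154.]
topR_front top [217. 103.] side [208. -14.]
topL_rear top [258. 498.] side [532. 172.]
topR_rear top [197. 106.] side [193.   1.]
barA top [422. 389.] side [564. 102.]
barB top [392. 195.] side [400.  22.]
botA top [390. 494.] side [606. 315.]
footA top [193. 462.] side [444. 238.]
footB top [148. 173.] side [191. 105.]
top edge [-29.06666203  -4.97578796 194.57896816] [[-31.5 -70.2 190.8]
 [-26.5  75.7 197.6]] 119
bar top [-70.19475079   5.38861312 132.48386782] [[-77.3 -37.2 128.4]
 [-46.5  40.5 135.3]] 252
rear face x= [ 1.05161064e-01 -3.41364862e-03 -4.54574130e+01] 997 [-24.78242227   8.98770481 192.05791397]
low edge 106 [-27.21224815  78.49249871  91.6791979 ]
```

Run:
```python
from h import *
im=load('s35');crop(im,60,300,130,390,'d1',8);crop(im,130,310,220,400,'d2',8)
im=load('s35t');crop(im,95,165,175,240,'d3',8);crop(im,95,215,175,285,'d4',8)
```

```text
(no output)
```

View pics/d1.png

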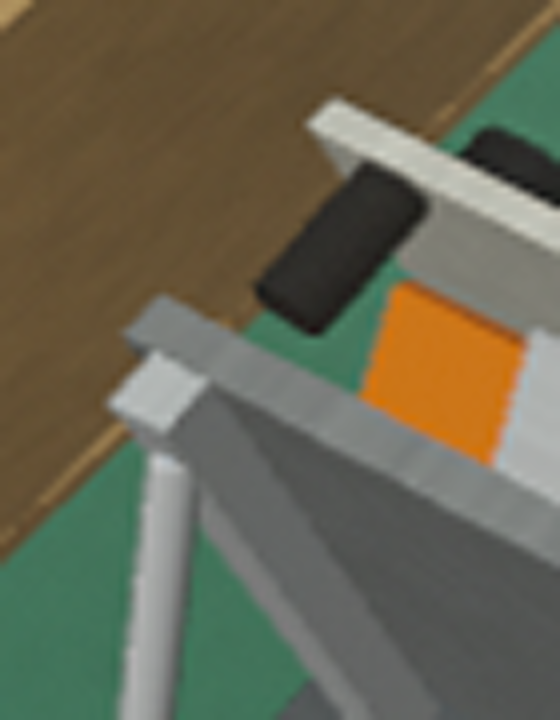

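View pics/d2.png

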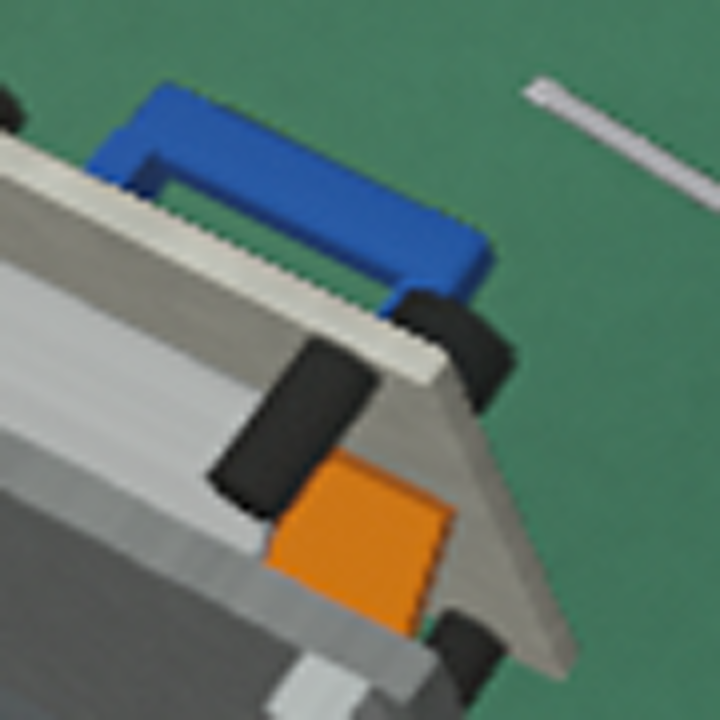

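View pics/d3.png

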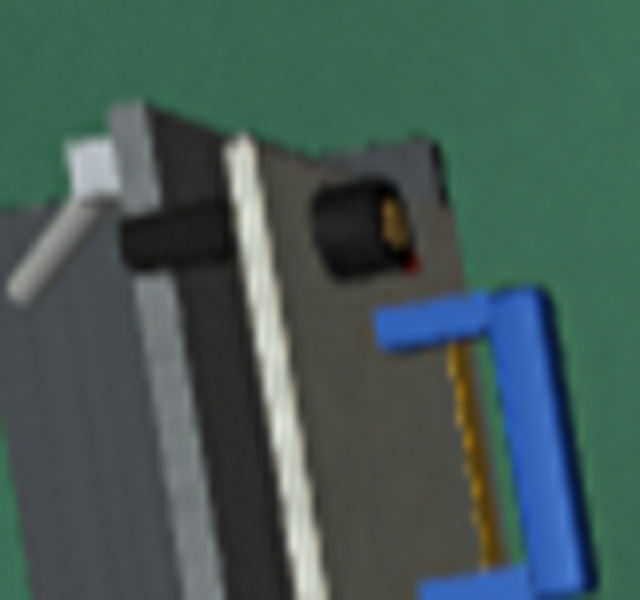

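View pics/d4.png

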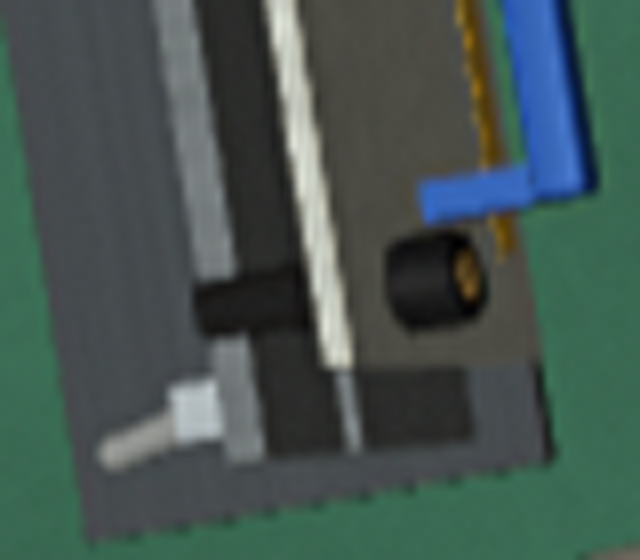

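Run:
```python
from h import *
from scipy.optimize import least_squares
t=load('s35t');s=load('s35')
S=lambda x,y,z:np.r_[SO+SX*x+SY*y,z]
stand_f=[('s',(4,-100,160),(80.4,336.9)),('s',(4,100,160),(185,391.9)),('s',(-25,-75,139),(110,335.25)),('s',(-25,75,139),(186.9,374)),('t',(4,-100,160),(113.5,177.9)),('t',(4,100,160),(128.1,272.5)),
 ('t',(-26,-75,139),(84.5+248/5,164.5+115/5)),('t',(-26,75,139),(84.5+303/5,164.5+465/5))]
plate_f=[('s',(70,-80,38),(101.9,312.25)),('s',(70,-80,30),(98.4,315.6)),('s',(70,80,38),(185.9,354)),('s',(70,80,30),(183.75,358.1)),('s',(-70,80,30),(200,394.75)),('s',(7,-42,83),(151,320.25)),('s',(7,42,83),(191.5,340)),
 ('t',(70,-80,38),(126.9,181.9)),('t',(70,-80,30),(123.5,183.1)),('t',(70,80,38),(139.1,260.6)),('t',(70,80,30),(135.9,260.6)),('t',(7,-42,83),(163.5,201)),('t',(7,42,83),(169.4,238.5)),('t',(-70,80,38),(162.5,260.3))]
I={'s':s,'t':t}
def res(v,full=False):
    off={'s':v[0:2],'t':v[2:4]};dx,dy,dz,th,yw=v[4:9];st=v[9:11];r=[]
    for c,p,o in stand_f: r.append(proj(I[c],S(p[0]+st[0],p[1]+st[1],p[2]))+off[c]-o)
    for c,(x,y,z),o in plate_f:
        C,Sn=np.cos(th),np.sin(th); X=-(z*C)+x*Sn; Z=z*Sn+x*C
        X,Y=X*np.cos(yw)-y*np.sin(yw),X*np.sin(yw)+y*np.cos(yw)
        r.append(proj(I[c],S(X+dx+st[0],Y+dy+st[1],Z+125+dz))+off[c]-o)
    r=np.array(r)
    return r if full else np.r_[r.ravel(),v[:4]*.5,v[9:11]*.2]
o=least_squares(res,np.zeros(11),loss='soft_l1');v=o.x
print('off side/top px',v[:4].round(2),'stand shift',v[9:].round(1));print('plate dx,dy,dz',v[4:7].round(1),'tilt,yaw deg',np.degrees(v[7:9]).round(1));print(res(v,True).round(1).tolist())
```

```text
off side/top px [ 0.3   1.73  0.48 -0.24] stand shift [0.8 1.2]
plate dx,dy,dz [ 2.1  1.6 -2.8] tilt,yaw deg [1.2 0.2]
[[0.4, -0.5], [0.1, -0.0], [0.2, -0.2], [-1.1, 0.2], [0.3, -0.4], [0.4, -0.3], [-0.5, 0.8], [-0.6, 0.4], [0.1, -0.5], [-0.0, 0.2], [0.7, 0.0], [-0.4, 0.5], [0.1, 1.8], [-0.5, -0.7], [0.0, -0.4], [0.4, 0.3], [-0.1, -0.2], [0.6, -0.2], [-0.1, 0.4], [-0.8, -0.7], [-0.5, 0.5], [0.9, -0.5]]
```

Call:
apply_moves --plan '[0.3,0,0,0,0,0.3,0,0,0,0,0.3,0,0,0,0,0.3,0,0,0,0,0.3,0,0,0,0,0.3,0,0,0,0]'

```text
clock: 28.48
position: [435.9, -66.9, 283.7]
ee_rot: [-0.091, 0.996, 0.0, -0.0]
contact_force: [0.2, -0.5, -0.8]
gripper_width: 29.8
```

Run:
```python
from h import *
a=load('s35')['color'].astype(int);b=grab('side','s36')['color'].astype(int);z=load('side0')['color'].astype(int)
print('plate region diff',np.abs(a-b)[305:420,60:215].mean(),'noise elsewhere',np.abs(a-b)[400:470,250:400].mean())
for n,(u0,v0,u1,v1) in dict(tape=(325,265,380,320),lampc=(275,320,345,410),driver=(215,325,275,370),cup=(118,236,165,290),lampL=(160,160,222,245),lampM=(220,118,262,212),ballast=(280,158,322,188),rest=(316,160,412,242)).items(): print(n,np.abs(b-z)[v0:v1,u0:u1].mean().round(1),np.abs(b-z)[v0:v1,u0:u1].max())
```

```text
plate region diff 0.6654137447405329 noise elsewhere 0.673968253968254
tape 4.8 10
lampc 6.2 10
driver 4.6 9
cup 6.3 10
lampL 5.9 9
lampM 5.8 9
ballast 3.4 8
rest 6.0 149
```

Between the last two pictures the plate didn't move, and the other things on the bench haven't moved since the start (the large difference in the rest's window comes from the gripper in view). Handing in.

```bash
python3 -c "
from bench import arm
print(arm.job_done())"
```

```text
the job is handed in; nothing more can be done
None
```

The plate is hanging on the orange cleat, front outwards, and I handed the job in at about 28.5 s.

**What I did:** I carried the plate by the blue handle to the larger plywood rest. There I tipped it to 45° against the runner ends, seated it on the ledge and let go. I turned the tool half a turn and took the handle bar again at 45°. Then I lowered the strip behind the cleat, swung the foot in to about 75°, opened the gripper and raised it, so the plate dropped the rest of the way by itself.

**Last checks:**
- **Position:** a fit to both cameras puts the plate 2 mm from home in depth, 1.6 mm off centre and 3 mm low. It leans 1.2° and is turned 0.2°, all about what the cameras can measure.
- **Stillness:** the plate's picture did not change over the last 0.6 s, and the robot was well clear of it.
- **Other objects:** the lamps, cup, tape, driver box and screwdriver are where they started in the side view.

**What went wrong or disagreed:**
- **Missed grips:** two early grips on the handle missed. The pictures show the fingertips about 22 mm short of the reported TCP (tool point). In the first miss I also sent a wrong downward row; the plate moved about 1 mm.
- **Gripper on the plate:** while swinging the foot in, the tool read up to about 23 N upward. The gripper's body was probably touching the plate's top edge, so I backed off before letting go.
- **Camera offset:** the side camera read about 2 pixels off, and the fit corrects for that. A first depth-only estimate from that camera gave about 6° of lean; I trusted the two-camera fit instead.

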